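# Work the stopper out of the insulated jug and park it upside down

## Task

Open the full insulated jug by rocking its stopper clearly from side to side in the mouth while easing it up until it comes free, with the jug left standing on the worktop. Then leave the stopper standing upside down on the white cutting board, on the flat top of its grip with the tapered plug pointing straight up, so that the clean end touches nothing. Do not push the other things about.

Things in the scene. Friction and masses are not known exactly. Their poses are not given: they have to be found in the camera images.
- jug: Insulated steel jug, full, 3.3 kg: round body 148 mm across, 148 mm tall, shoulder narrowing to a neck 62 mm across, rim 200 mm above its foot; a loop handle stands out 123 mm from the axis on its +x side, below 150 mm. It stands loose on the worktop. Origin: centre of its foot; z up along its axis.
- jug_mouth (a point): Centre of the jug's mouth, level with the rim. A stiff rubber ring here drags on the plug's lip over the first 6 to 9 mm of lift. A straight pull takes 35 N or more, more than the jug's weight, and lifts the jug; leaned 5 to 9 degrees one way, then the other, about a point 5 mm below the rim, and raised 1 to 2 mm a lean, it comes with some 25 N and 1 N m.
- stopper: Push-in stopper, 160 g, 94 mm long: tapered rubber plug, 58 mm long, 24 mm across at its small end, 32 at the other, with a sealing lip 39 mm across at z 41 to 46; on it a black eight-sided grip 48 mm across flats, 36 mm tall, flat-topped. Origin: centre of the plug's small end; z runs to the grip (z 58 to 94). Flats face its +-x, +-y and halfway. Pushed home its small end is 51 mm below the rim.
- stopper_grip (a point): Centre of the stopper's eight-sided grip, on its axis, 76 mm from the plug's small end; 25 mm above the jug's rim when pushed home. Lying on its side the stopper rests level on a flat of the grip, plug clear of the surface, and does not roll; let go leaning over 40 degrees it topples onto its side; upside down it stands steadily on the grip's flat top.
- board: White plastic cutting board, 260 mm along its x, 220 mm along its y, 15 mm thick, non-slip, does not move. Origin: centre of its underside. A salt shaker stands on it near its +x end; the rest is free.
- mug: Bystander: white mug, 80 mm across, 95 mm tall. Origin: centre of its underside.
- creamer: Bystander: small open steel milk jug, 64 mm across, 75 mm tall. Origin: centre of its underside.
- shaker: Bystander: aluminium salt shaker, 44 mm across, 76 mm tall, standing on the cutting board near its far end. Origin: centre of its underside.
- spoon: Bystander: steel spoon, 170 mm long, lying between the jug and the board. Origin: centre of its underside.
- squeeze: Bystander: clear squeeze bottle, 60 mm across, 190 mm tall. Origin: centre of its underside.
- tongs: Bystander: steel kitchen tongs, about 240 mm long, lying flat. Origin: centre of its underside.
Not all that is in view belongs to the job. Several things have the shape of the stopper; the one meant has the colours described above.

How it is judged (in metres and radians):
On the way, in this order (a step that is already met when the one before it is completed fails the run):
1. the stopper is leaned at least 2.5 degrees to one side while still deep in the jug's mouth (angle between the z axis of stopper and the z axis of jug, either way round above 0.045 rad and z of stopper in the frame of jug below 0.172 m), for 0.02 s.
2. it is brought back towards straight (within 2 degrees of the jug's axis), still in the mouth (angle between the z axis of stopper and the z axis of jug, either way round below 0.035 rad and z of stopper in the frame of jug below 0.172 m).
3. it is leaned at least 2.5 degrees again, still in the mouth (all of step 1), for 0.02 s.
4. the stopper is drawn clear of the jug ((z of stopper in the frame of jug above 0.205 m or horizontal distance between stopper and jug_mouth above 0.1 m)).
At the end, for the whole second after the job is handed in: The stopper stands still and released on the cutting board (its axis within 120 mm of the board's centre along the board and 100 mm across), upside down within 6 degrees, plug end up, its small end 109 mm (+-4) above the worktop; the jug stands upright on the worktop (within 2 degrees) (angle between stopper's own z axis and vertical above 3.0416 rad and height (world z) of stopper between 0.105 and 0.113 m and x of stopper_grip in the frame of board between -0.12 and 0.12 m and y of stopper_grip in the frame of board between -0.1 and 0.1 m and linear speed of stopper below 0.02 m/s and angular speed of stopper below 0.2 rad/s and contact force between stopper and the fingers below 0.1 N and angle between jug's own z axis and vertical below 0.03 rad and height (world z) of jug between -0.004 and 0.004 m); the robot touches nothing.
It fails at once if the jug is lifted off the worktop (foot centre 15 mm up), tipped more than 10 degrees, or shoved more than 50 mm (height (world z) of jug above 0.015 m or angle between jug's own z axis and vertical above 0.175 rad or distance of jug from where it was at the start of the episode above 0.05 m).
It fails at once if another thing is pushed more than 30 mm from its place (distance of any of mug, creamer, shaker, spoon, squeeze, tongs from where it was at the start of the episode above 0.03 m).
It also fails if it takes over 72 s, if anything falls off the work surface, if the arm or the gripper's body presses on something with over 40 N, if the wrist force passes 120 N, or if a joint passes its speed limit or range.

## Robot

A 6-joint arm with a two-finger parallel gripper is mounted at the origin on the work surface. World frame = base frame: x ahead of the robot, y to its left, z up, the work surface at z = 0. Lengths are in mm, angles in rad, forces in N, time in s.
With the tool pointing down it reaches from about 350 to 875 mm from the base axis. Payload 4.2 kg.
Tool frame: the origin (TCP) lies midway between the tips of the shut fingers; the grasp point (between the pads) lies 19 mm behind it; z points along the fingers, y is the direction in which the jaws open and shut (so a half turn about z gives the same grasp; the last joint's range is limited). The gripper opens to 85 mm and grips with 20 to 120 N. Pads are 22 mm wide; open, the fingers measure 114 mm over their backs; the gripper's body (76 mm by 85 mm) begins 54 mm behind the grasp point. The pads swing forward as they close: fully open they stand 13 mm farther back than shut.
Start: joints at [1.455, 0.385, 0.008, 0, -1.194, -0.259], TCP at [228.771, 581.604, 207.312] pointing down, gripper open.
Joint ranges: [-3.14, 3.14], [-1.21, 2.06], [-1.07, 1.41], [-3.16, 2.05], [-2.99, -0.16], [-3.1, 3.1]. Speed limits (rad/s): [2.79, 2.79, 3.14, 3.14, 3.14, 3.14].

## Interface

Orientations are given as a unit quaternion [x, y, z, w].
In Python, from bench import readout, optics, workorder, nets gives the robot as it stands. The module is installed in compiled form; this text tells all that it offers.
- The arm moves only by the tool move_arm, never from a script. Its argument "steps" is a list of rows, each a list of 7 numbers: the opening, from -1 (shut) to 1 (fully open), so that 0 is half open, then the shift along the world's x, y, z in mm, then the turn, a rotation vector about the world's x, y, z in rad. In form: [[gripper, tx, ty, tz, wx, wy, wz], ...]. A call has 1 to 5 rows; each row is the pose to reach, as a shift and turn from the pose commanded when the call began; what a row does not reach only later rows make up. A row lasts 1/12 s, in which the tool goes at most 41.7 mm and 7.16 degrees, less where a joint would pass 70% of its speed; a pose out of reach is approached as far as the arm can. A call with a gripper value outside its range is refused whole. The fingers move at their own pace and stop on an object; the grip force is fixed at half the most. Time passes only in rows, so rows that repeat a pose let the fingers close. It gives the time, the measured TCP pose, the force and the opening at its end, in the units of the state.
- readout.read_state(): the state, without advancing time (a new reading comes with each control period).
- optics.get_image(name): name is "side" or "top" or "wrist"; returns a dict with "frame" (480x640x3 uint8, blue, green, red), "fx", "fy", "cx", "cy" (pixels), "rvec" (rotation vector, rad) and "tvec" (3), from world to camera coordinates, as OpenCV has them. Camera axes: x right, y down, z forward; pixel columns grow to the right and rows downward; lengths in mm; the calibration is good to about 2 mm. A picture is of the moment at which its call begins. There is no depth.
- workorder.job_done(): hands the job in, once; it reports no verdict.
Trained networks look in a picture, given as the dict that the camera call returned (one of the last four; its "shot" number tells which), for a name from the list of things; names that differ only in an ending like _2 or _b are one class to them, and where a whole thing is asked for, a point or a joint stands for the part that bears it (a point fixed in the world has none). Each returns a list of dicts, best first, with "conf" (0 to 1); they miss things now and then, are a little off and sometimes report something else, mostly with a low value. They report only what shows in the picture. A call takes as long as a camera call. They do not tell look-alikes from the thing itself.
- nets.silhouettes(name, picture): "region" (480x640 bool, what is visible of it) and "extent" ([left, top, right, bottom] in pixels, round what is visible of it).
- nets.tip_of(name, picture): "uv" ([column, row] in pixels: a listed point, or the origin of a listed thing).
The state is a dict: "clock": time; "joints": joint angles; "joint_vel": joint speeds; "joint_efforts": joint torques, N m; "position": TCP position; "ee_rot": TCP orientation; "contact_force": force on the tool from outside, world axes, zero at the start; "wrist_torque": the same for the moment, N m; "gripper_width": finger opening in mm.
Only numpy, scipy, OpenCV 4.12 (cv2) and the standard library are available. Lean on these libraries where they do the work, as an engineer would, in place of code of your own. Each camera call takes 0.05 s, during which the arm holds its last target.

## Working session

There is one attempt and no reset: what is moved stays moved. The work goes in short steps, Python scripts to look and compute and a tool call to move; the robot and the scene stay as the last step left them, time stands still between calls to the robot, and variables do not carry over. Pictures are saved under pics/ and viewed, and the job is handed in when it is done.

Besides the shell and the picture viewer there is one more tool, called after "Emit:" by a JSON object that holds its "method" and its "body". move_arm: Moves the arm, as the interface text tells. Its arguments: {"type":"object","properties":{"steps":{"type":"array","items":{"type":"array","items":{"type":"number"}}}},"required":["steps"]}

```bash
mkdir -p pics
cat > h.py <<'E'
import numpy as np, cv2
from bench import readout, optics, workorder, nets
def cam(p):
    R,_=cv2.Rodrigues(np.array(p["rvec"],float)); t=np.array(p["tvec"],float).ravel()
    K=np.array([[p["fx"],0,p["cx"]],[0,p["fy"],p["cy"]],[0,0,1]]); return K,R,t
def proj(p,X):
    K,R,t=cam(p); X=np.atleast_2d(X); c=(R@X.T).T+t; u=(K@c.T).T; return u[:,:2]/u[:,2:]
def ray(p,uv):
    K,R,t=cam(p); d=R.T@np.linalg.inv(K)@np.array([uv[0],uv[1],1.]); o=-R.T@t; return o,d/np.linalg.norm(d)
def atz(p,uv,z):
    o,d=ray(p,uv); return o+d*(z-o[2])/d[2]
E
python3 - <<'E'
from h import *
s=readout.read_state(); print({k:np.round(v,3) for k,v in s.items()})
for n in("side","top","wrist"):
    p=optics.get_image(n); cv2.imwrite(f"pics/{n}0.png",p["frame"]); K,R,t=cam(p); print(n,p["fx"],-R.T@t,R[2])
    for o in("jug_mouth","jug","stopper_grip","stopper","board","shaker","mug","creamer","spoon","squeeze","tongs"):
        try:
            for r in nets.tip_of(o,p): print("  ",o,np.round(r["uv"],1),round(r["conf"],2))
        except Exception as e: print(o,e)
E
```

```text
{'clock': np.float64(0.0), 'joints': array([ 1.455,  0.386,  0.007, -0.   , -1.194, -0.259]), 'joint_vel': array([ 0.001, -0.002,  0.001,  0.   ,  0.001, -0.   ]), 'joint_efforts': array([ 0.0000e+00, -3.9229e+01,  1.8840e+01,  4.1860e+00, -5.0000e-03,
       -0.0000e+00]), 'position': array([228.559, 581.03 , 206.223]), 'ee_rot': array([ 0.982, -0.186, -0.   ,  0.001]), 'contact_force': array([-0.039,  0.246, -0.401]), 'wrist_torque': array([ 0.031, -0.051,  0.007]), 'gripper_width': np.float64(85.379)}
side 503.370622254914 [478.49809732 922.29448939 925.21158783] [ 0.04555004 -0.75776619 -0.6509344 ]
   jug_mouth [332.5 176. ] 0.94
   jug [329.1 232. ] 0.79
   stopper_grip [334.4 167.4] 0.7
   stopper_grip [397.5 226.9] 0.7
   stopper_grip [384.8 203. ] 0.7
   stopper [390.7 253.3] 0.84
   stopper [384.8 222.1] 0.69
   stopper [338.  190.1] 0.66
   board [331.2 348.9] 0.64
   shaker [293.9 323.4] 0.62
   mug [228.8 309.6] 0.87
   spoon [343.1 284.6] 0.59
   squeeze [337.1 187.7] 0.75
   squeeze [243.4 263.7] 0.73
   squeeze [332.9 175.1] 0.63
   tongs [338.2 170.7] 0.65
   tongs [329.6 348.6] 0.28
top 503.22911493551 [ 194.21670063  -10.49877108 1607.38212633] [ 0.23563972  0.01933887 -0.97164805]
   jug_mouth [387.  249.2] 0.72
   jug [388.3 250.1] 0.63
   jug [378.7 262.9] 0.57
   stopper_grip [400.4 309.9] 0.81
   stopper_grip [389.7 246.8] 0.76
   stopper_grip [355.4 312.3] 0.66
   stopper [386.5 253.9] 0.83
   stopper [352.9 315.4] 0.63
   stopper [401.2 312. ] 0.62
   board [251.6 259.7] 0.69
   shaker [273.5 226. ] 0.67
   mug [290.9 185.3] 0.55
   mug [385.4 256. ] 0.38
   creamer [158.4 248. ] 0.71
   spoon [320.2 269.4] 0.78
   squeeze [336.3 193.9] 0.6
   tongs [475.1 271.8] 0.68
wrist 367.1152567746563 [302.42041469 553.93589806 374.37924881] [-0.28364774  0.1115029  -0.95242378]
```

View pics/side0.png

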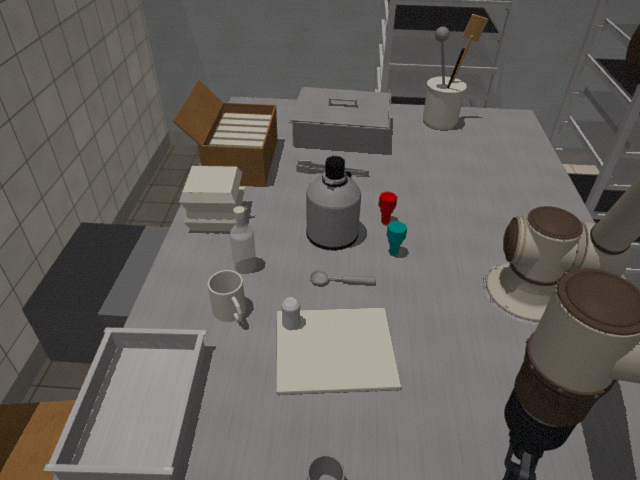

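View pics/top0.png

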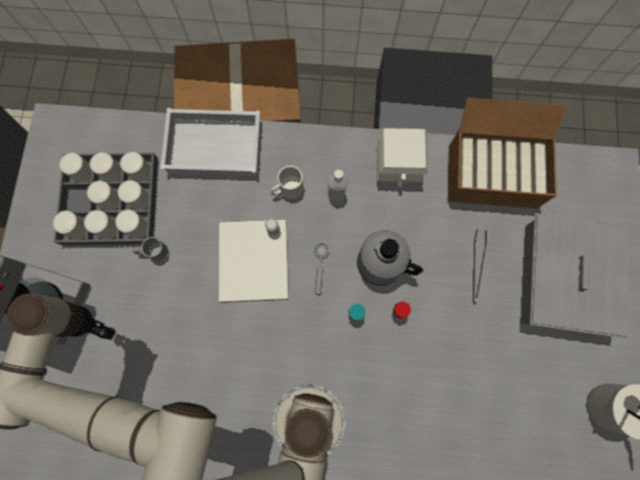

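View pics/wrist0.png

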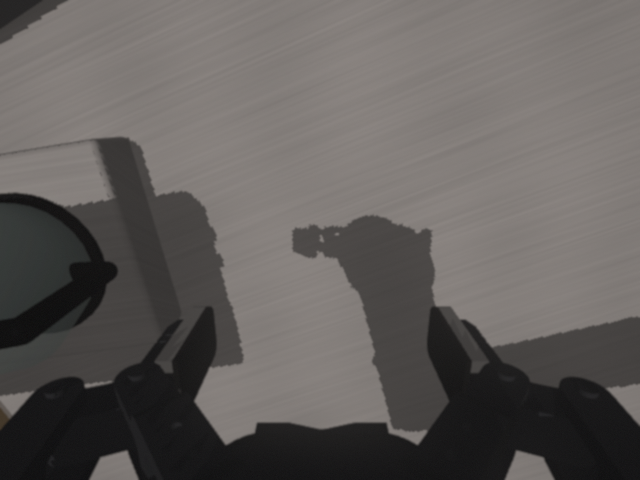

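The side view shows the black-gripped stopper in the jug at about (335,166). The red and teal ones at (387,205) and (397,237) are decoys. The white board is at about (335,349), with the shaker on its far left corner. Next I'll measure these.

Run:
```python
from h import *
P={n:optics.get_image(n) for n in("side","top")}
# black grip in each
for n,box in(("side",(310,145,360,200)),("top",(370,230,410,265))):
    p=P[n]; x0,y0,x1,y1=box
    f=cv2.resize(p["frame"][y0:y1,x0:x1],None,fx=12,fy=12,interpolation=cv2.INTER_NEAREST); cv2.imwrite(f"pics/z_{n}.png",f)
    m=np.zeros((480,640),np.uint8); m[y0:y1,x0:x1]=(p["frame"][y0:y1,x0:x1].max(2)<40)
    c,l,st,ce=cv2.connectedComponentsWithStats(m)
    for i in range(1,c):
        if st[i,4]>20: print(n,st[i],ce[i])
    for r in nets.silhouettes("stopper",p)+[]: print(n,"sil",r["extent"],r["conf"])
    for r in nets.silhouettes("jug",p): print(n,"jug",r["extent"],r["conf"])
print("top jug_mouth@200",atz(P["top"],(387,249.2),200),"grip@225",atz(P["top"],(389.7,246.8),225))
print("side mouth@200",atz(P["side"],(332.5,176),200),"grip",atz(P["side"],(334.4,167.4),225))
# board
for n in P:
    p=P[n]
    for r in nets.silhouettes("board",p):
        m=r["region"].astype(np.uint8); c,_=cv2.findContours(m,0,2); c=max(c,key=cv2.contourArea)
        rc=cv2.approxPolyDP(cv2.convexHull(c),5,True)[:,0]
        print(n,r["conf"],[(tuple(q),np.round(atz(p,q,15)[:2])) for q in rc])
for o,h in(("shaker",0),("mug",0),("creamer",0),("squeeze",0),("spoon",0),("tongs",0)):
    for n in P:
        for r in nets.silhouettes(o,P[n]): print(o,n,r["extent"],round(r["conf"],2))
```

```text
side [325 156  20  24 380] [334.53157895 167.68947368]
side [323 178  24   9  51] [336.19607843 183.76470588]
side sil [377.9, 189.5, 395.5, 225.5] 0.83
side sil [327.3, 154.3, 348.3, 179.8] 0.74
side sil [385.6, 221.0, 406.6, 255.5] 0.65
side jug [302.5, 172.0, 363.2, 248.9] 0.58
side jug [325.7, 155.5, 343.5, 183.9] 0.29
top [381 240  17  19 248] [388.89112903 248.77419355]
top sil [348.5, 304.3, 364.2, 322.5] 0.8
top sil [380.0, 243.1, 395.8, 258.6] 0.69
top sil [394.4, 302.2, 411.8, 315.7] 0.6
top jug [357.8, 228.7, 424.9, 285.7] 0.55
top jug_mouth@200 [ 505.889328   -185.62090263  200.        ] grip@225 [ 507.85687093 -189.73010238  225.        ]
side mouth@200 [ 508.79154138 -178.50445617  200.        ] grip [ 504.8315236  -180.77861088  225.        ]
side 0.8 [((np.int32(384), np.int32(309)), array([365., 104.])), ((np.int32(399), np.int32(389)), array([341., 322.])), ((np.int32(276), np.int32(394)), array([592., 353.])), ((np.int32(279), np.int32(311)), array([615., 131.]))]
top 0.86 [((np.int32(284), np.int32(221)), array([613., 132.])), ((np.int32(287), np.int32(297)), arra
[... 339 characters left out ...]
), array([ 562., -188.]))]
shaker side [282.8, 298.2, 300.9, 328.4] 0.97
shaker top [265.8, 218.4, 279.7, 234.9] 0.74
mug side [207.3, 271.2, 244.5, 324.7] 0.91
mug side [281.7, 295.9, 301.5, 326.9] 0.67
mug top [268.5, 164.6, 303.3, 196.2] 0.76
creamer side [305.5, 453.2, 345.5, 480.0] 0.95
creamer top [133.3, 237.3, 170.9, 264.2] 0.62
squeeze side [226.3, 204.4, 253.7, 276.9] 0.78
squeeze top [327.9, 169.4, 349.0, 202.6] 0.76
squeeze top [357.6, 229.3, 422.5, 288.7] 0.33
spoon side [311.1, 274.8, 373.0, 280.6] 0.84
spoon side [207.1, 271.3, 248.1, 323.2] 0.61
spoon top [313.2, 242.8, 324.1, 295.4] 0.64
tongs side [295.9, 157.7, 365.8, 176.1] 0.85
tongs top [471.5, 228.3, 485.7, 301.9] 0.73
```

Run:
```python
from h import *
a=cv2.imread("pics/z_side.png"); b=cv2.imread("pics/z_top.png")
H=max(a.shape[0],b.shape[0]); c=np.zeros((H,a.shape[1]+b.shape[1],3),np.uint8); c[:a.shape[0],:a.shape[1]]=a; c[:b.shape[0],a.shape[1]:]=b
c=cv2.resize(c,None,fx=.7,fy=.7); print(c.shape)
cv2.imwrite("pics/z.png",c)
P={n:optics.get_image(n) for n in("side","top")}
from scipy.optimize import least_squares
# fit the grip centre to both blobs' bounding boxes via octagon prism projection
def verts(x,y,yaw):
    a=yaw+np.pi/8+np.arange(8)*np.pi/4; r=24/np.cos(np.pi/8)
    return np.array([[x+r*np.cos(t),y+r*np.sin(t),z] for z in(207,243) for t in a])
def bb(p,x,y):
    u=proj(p,verts(x,y,0)); return u.min(0),u.max(0)
for x,y in((505,-185),(505,-180),(510,-190),(500,-185)):
    print(x,y,[np.round(np.r_[bb(P[n],x,y)],1) for n in P])
```

```text
(462, 756, 3)
505 -185 [array([324.7, 155.4, 344.2, 177.8]), array([378.5, 237.6, 397.7, 257.5])]
505 -180 [array([324.6, 156.4, 344.1, 178.8]), array([376.7, 237.5, 395.9, 257.4])]
510 -190 [array([322.9, 154.3, 342.3, 176.6]), array([380.3, 236. , 399.5, 255.9])]
500 -185 [array([326.6, 155.5, 346.1, 177.9]), array([378.4, 239.4, 397.6, 259.3])]
```

View pics/z.png

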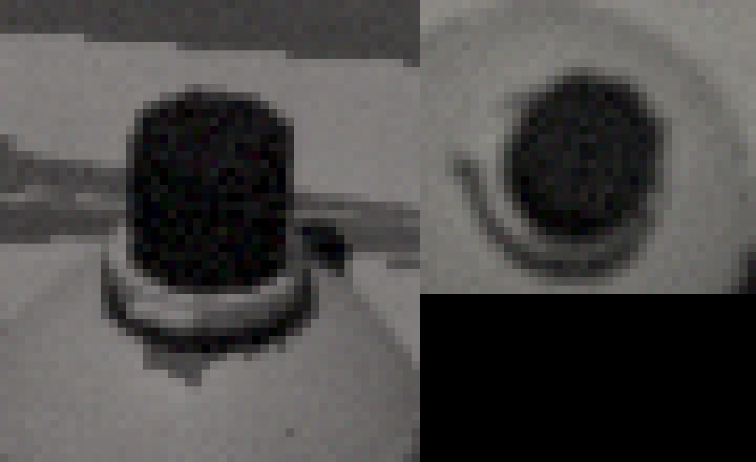

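Run:
```python
from h import *
from scipy.spatial.transform import Rotation as Rn
P={n:optics.get_image(n) for n in("side","top","wrist")}
s=readout.read_state(); print(s["clock"])
R=Rn.from_quat(s["ee_rot"]).as_matrix(); K,Rc,t=cam(P["wrist"]); c=-Rc.T@t
print("cam in tool",R.T@(c-s["position"]),"axes in tool (rows cam x,y,z)",np.round(Rc@R,3))
T=P["top"];S=P["side"]
for n,uv,z in(("shaker",(272.7,226.6),53),("mug",(290,181),95),("creamer",(151,247),75),("squeeze",(338,190),60),("teal",(356.5,313),90),("red",(402,310),90),("box_near",(535,215),60),("box_near2",(530,325),60),("whitecontainer",(403,160),80),("rackR",(157,150),80),("rackR2",(152,245),80),("traylow",(260,175),60)):
    print(n,np.round(atz(T,uv,z)))
for n,uv,z in(("shaker",(291,312),53),("mug",(228,280),95),("creamer",(325,466),75),("squeeze",(244,268),0),("teal",(397,228),90)):
    print("side",n,np.round(atz(S,uv,z)))
print(nets.silhouettes("jug",S)[0]["extent"])
```

```text
3.05
cam in tool [  78.65035097   -1.21747224 -167.06288377] axes in tool (rows cam x,y,z) [[ 0.     1.     0.   ]
 [-0.952  0.    -0.305]
 [-0.305  0.     0.952]]
shaker [582. 163.  53.]
mug [725. 119.  95.]
creamer [480. 531.  75.]
squeeze [719. -36.  60.]
teal [ 328. -118.   90.]
red [ 348. -253.   90.]
box_near [ 687. -669.   60.]
box_near2 [ 338. -647.   60.]
whitecontainer [ 832. -238.   80.]
rackR [801. 562.  80.]
rackR2 [486. 528.  80.]
traylow [750. 221.  60.]
side shaker [582. 165.  53.]
side mug [733. 117.  95.]
side creamer [483. 522.  75.]
side squeeze [729. -23.  -0.]
side teal [ 332. -115.   90.]
[302.2, 170.1, 365.9, 250.6]
```

```bash
cat > kin.py <<'E'
import numpy as np
from scipy.spatial.transform import Rotation as Rn
from scipy.optimize import least_squares
def Re(a,c): return Rn.from_euler(a,c).as_matrix()
M=None
def R0(j,s4=1,s6=1):
    return Re('z',j[0])@Re('y',j[1]-j[2])@Re('x',s4*j[3])@Re('y',-j[4])@Re('x',s6*j[5])
E
python3 - <<'E'
from kin import *
from h import *
s=readout.read_state(); R=Rn.from_quat(s["ee_rot"]).as_matrix(); j=s["joints"]
print(np.round(R,3))
for s6 in(1,-1): print(s6,np.round(R0(j,1,s6).T@R,3))
S=optics.get_image("top")
print(atz(S,(418,268),110))
E
```

```text
[[ 0.931 -0.366  0.   ]
 [-0.366 -0.931 -0.   ]
 [ 0.     0.    -1.   ]]
1 [[-0.     0.     1.   ]
 [-0.869  0.494 -0.   ]
 [-0.494 -0.869 -0.   ]]
-1 [[-0.  0.  1.]
 [-1. -0. -0.]
 [ 0. -1.  0.]]
[ 475.67935615 -292.73033984  110.        ]
```

```bash
cat >> kin.py <<'E'
M=np.array([[0,0,1],[-1,0,0],[0,-1,0.]])
LO=np.array([-3.14,-1.21,-1.07,-3.16,-2.99,-3.1]);HI=np.array([3.14,2.06,1.41,2.05,-.16,3.1])
def tool(az,pitch,camdown):
    z=np.array([np.cos(az)*np.cos(pitch),np.sin(az)*np.cos(pitch),-np.sin(pitch)])
    x=np.array([-np.cos(az)*np.sin(pitch),-np.sin(az)*np.sin(pitch),-np.cos(pitch)])*(1 if camdown else -1)
    return np.c_[x,np.cross(z,x),z]
def wrist(R,j1,psi,s4=1):
    W=(Re('z',j1)@Re('y',psi)).T@R@M.T   # = Rx(s4 j4) Ry(-j5) Rx(-j6)
    out=[]
    b=np.arccos(np.clip(W[0,0],-1,1)) # -j5=b>0
    a=np.arctan2(W[1,0],-W[2,0]); c=np.arctan2(W[0,1],W[0,2])
    return [round(v,2) for v in (s4*a,-b,-c)]
E
python3 - <<'E'
from kin import *
r=[.3,.5,-1.,]
W=Re('x',.4)@Re('y',.9)@Re('x',-.7); print(wrist(W@M,0,0))
for az in(-60,-80,-100):
  for psi in(.4,.8,1.2):
    print(az,psi)
    for nm,A,rad,p in(("jug",(505,-185),0,0),("board",(470,235),0,np.radians(25))):
      a=np.radians(az); wx=np.array(A)-250*np.cos(p)*np.array([np.cos(a),np.sin(a)]); rr=np.hypot(*wx)
      j1=np.arctan2(wx[1],wx[0])+np.arcsin(160/rr)
      print("  ",nm,round(rr),round(j1,2),[ (cd,wrist(tool(a,p,cd),j1,psi)) for cd in(True,False)])
E
```

```text
[np.float64(0.4), np.float64(-0.9), np.float64(0.7)]
-60 0.4
   jug 381 0.52 [(True, [np.float64(-1.57), np.float64(-1.56), np.float64(2.74)]), (False, [np.float64(-1.57), np.float64(-1.56), np.float64(-0.4)])]
   board 560 1.17 [(True, [np.float64(-0.88), np.float64(-1.92), np.float64(2.47)]), (False, [np.float64(-0.88), np.float64(-1.92), np.float64(-0.67)])]
-60 0.8
   jug 381 0.52 [(True, [np.float64(-1.58), np.float64(-1.57), np.float64(2.34)]), (False, [np.float64(-1.58), np.float64(-1.57), np.float64(-0.8)])]
   board 560 1.17 [(True, [np.float64(-0.81), np.float64(-1.65), np.float64(2.16)]), (False, [np.float64(-0.81), np.float64(-1.65), np.float64(-0.98)])]
-60 1.2
   jug 381 0.52 [(True, [np.float64(-1.58), np.float64(-1.57), np.float64(1.94)]), (False, [np.float64(-1.58), np.float64(-1.57), np.float64(-1.2)])]
   board 560 1.17 [(True, [np.float64(-0.83), np.float64(-1.37), np.float64(1.87)]), (False, [np.float64(-0.83), np.float64(-1.37), np.float64(-1.27)])]
-80 0.4
   jug 466 0.48 [(True, [np.float64(-1.45), np.float64(-1.85), np.float64(2.72)]), (False, [np.float64(-1.
[... 1053 characters left out ...]
2.07)]), (False, [np.float64(-0.49), np.float64(-2.21), np.float64(-1.08)])]
-100 0.8
   jug 552 0.41 [(True, [np.float64(-1.13), np.float64(-1.96), np.float64(2.25)]), (False, [np.float64(-1.13), np.float64(-1.96), np.float64(-0.89)])]
   board 685 0.97 [(True, [np.float64(-0.4), np.float64(-1.85), np.float64(1.88)]), (False, [np.float64(-0.4), np.float64(-1.85), np.float64(-1.27)])]
-100 1.2
   jug 552 0.41 [(True, [np.float64(-1.02), np.float64(-1.77), np.float64(1.89)]), (False, [np.float64(-1.02), np.float64(-1.77), np.float64(-1.26)])]
   board 685 0.97 [(True, [np.float64(-0.39), np.float64(-1.48), np.float64(1.72)]), (False, [np.float64(-0.39), np.float64(-1.48), np.float64(-1.42)])]
```

Emit:
{"method": "move_arm", "body": {"steps": [[1,5,-30,28,0,0,0],[1,10,-65,50,0,0,0],[1,20,-100,70,0,0,0],[1,30,-140,90,0,0,0],[1,45,-180,110,0,0,0]]}}

```text
clock: 3.57
position: [270.7, 408.1, 314.4]
ee_rot: [0.983, -0.186, 0.0, -0.0]
contact_force: [0.2, 0.7, 0.4]
gripper_width: 85.5
```

Emit:
{"method": "move_arm", "body": {"steps": [[1,20,-35,0,0,0,0],[1,40,-70,5,0,0,0],[1,60,-105,10,0,0,0],[1,80,-140,14,0,0,0],[1,95,-178,14,0,0,0]]}}

```text
clock: 3.98
position: [366.9, 230.5, 328.4]
ee_rot: [0.983, -0.186, 0.001, -0.001]
contact_force: [0.9, 0.3, -0.6]
gripper_width: 84.9
```

Emit:
{"method": "move_arm", "body": {"steps": [[1,15,-38,0,0,0,0],[1,30,-76,0,0,0,0],[1,45,-114,0,0,0,0],[1,60,-152,0,0,0,0],[1,70,-190,0,0,0,0]]}}

```text
clock: 4.4
position: [436.3, 39.8, 327.5]
ee_rot: [0.982, -0.186, 0.0, -0.0]
contact_force: [0.5, 0.2, -1.2]
gripper_width: 85.2
```

Emit:
{"method": "move_arm", "body": {"steps": [[1,15,-38,0,0,0,0],[1,30,-76,0,0,0,0],[1,40,-114,0,0,0,0],[1,50,-152,0,0,0,0],[1,60,-190,0,0,0,0]]}}

```text
clock: 4.82
position: [495.9, -150.3, 327.4]
ee_rot: [0.982, -0.186, 0.0, -0.0]
contact_force: [0.1, 0.5, 0.0]
gripper_width: 85.4
```

Run:
```python
from h import *
s=readout.read_state(); print(np.round(s["joints"],3),s["clock"])
p=optics.get_image("wrist"); cv2.imwrite("pics/w1.png",p["frame"])
for o in("jug_mouth","stopper_grip"):
    for r in nets.tip_of(o,p): print(o,r, atz(p,r["uv"],200 if o=="jug_mouth" else 225))
print(proj(p,[505,-185,243]))
```

```text
[ 0.019  0.137 -0.033 -0.    -1.401  1.177] 4.8167
stopper_grip {'uv': [364.3, 201.7], 'conf': 0.79} [ 504.54650751 -186.89363293  225.        ]
stopper_grip {'uv': [445.0, 270.7], 'conf': 0.76} [ 428.63328606 -227.90729914  225.        ]
stopper_grip {'uv': [339.3, 322.1], 'conf': 0.73} [ 416.12219079 -133.67867514  225.        ]
[[364.39181687 207.43536492]]
```

View pics/w1.png

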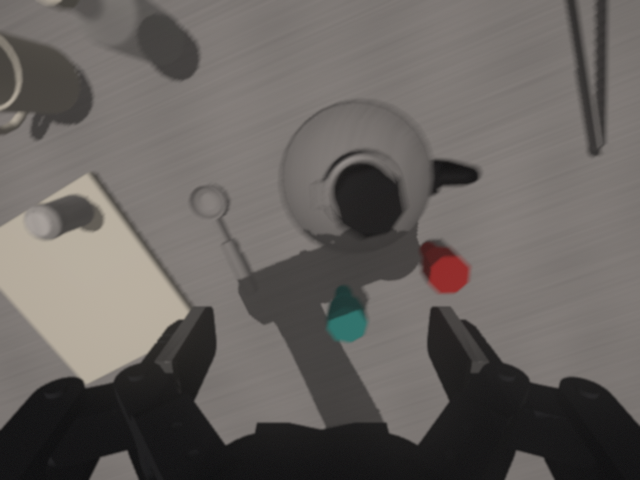

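The wrist view shows the black grip at about (368,200) on the jug, the handle pointing right, and the decoys below. Next is the octagon's orientation.

```bash
cat > octfit.py <<'E'
from h import *
from scipy.optimize import minimize
def hull(x,y,yaw,p,zb=207,zt=243):
    a=yaw+np.pi/8+np.arange(8)*np.pi/4; r=24/np.cos(np.pi/8)
    V=np.array([[x+r*np.cos(t),y+r*np.sin(t),z] for z in(zb,zt) for t in a])
    return V
def fit(p,mask,x0,y0,k=6):
    x1,y1,w,h=cv2.boundingRect(mask); o=np.array([x1-8,y1-8])
    sub=mask[y1-8:y1+h+8,x1-8:x1+w+8].astype(np.float32)
    big=cv2.resize(sub,None,fx=k,fy=k,interpolation=cv2.INTER_LINEAR)
    def cost(v):
        u=(proj(p,hull(*v[:2],v[2],p))-o+.5)*k; hu=cv2.convexHull(u.astype(np.float32))
        im=np.zeros(big.shape,np.float32); cv2.fillConvexPoly(im,np.round(hu*16).astype(np.int32),1,shift=4)
        return float(np.abs(im-big).mean())
    best=[]
    for yd in range(0,45,5):
        r=minimize(cost,[x0,y0,np.radians(yd)],method="Nelder-Mead",options=dict(initial_simplex=[[x0,y0,np.radians(yd)],[x0+4,y0,np.radians(yd)],[x0,y0+4,np.radians(yd)],[x0,y0,np.radians(yd+6)]]))
        best.append((r.fun,np.round(r.x[:2],1),round(np.degrees(r.x[2])%45,1)))
    return sorted(best,key=lambda b:b[0])
E
python3 - <<'E'
from octfit import *
p=optics.get_image("wrist"); f=p["frame"]
g=f.max(2)
c=f[150:250,310:420]; cv2.imwrite("pics/w1z.png",cv2.resize(np.clip(c.astype(float)*2.5,0,255).astype(np.uint8),None,fx=6,fy=6,interpolation=cv2.INTER_CUBIC))
m=np.zeros((480,640),np.uint8); m[150:245,320:415]=g[150:245,320:415]<42
n,l,st,ce=cv2.connectedComponentsWithStats(m); i=1+np.argmax(st[1:,4]); m=(l==i).astype(np.uint8); print(st[i])
m=cv2.morphologyEx(m,cv2.MORPH_CLOSE,np.ones((3,3),np.uint8))
for b in fit(p,m,505,-186)[:6]: print(b)
E
```

```text
[ 329  165   71   76 4048]
(np.float64(0.029812879860401154), array([ 505.9, -185.7]), np.float64(32.4))
(np.float64(0.029911598190665245), array([ 506. , -185.7]), np.float64(33.0))
(np.float64(0.02991463616490364), array([ 506. , -185.6]), np.float64(33.2))
(np.float64(0.029939744621515274), array([ 506. , -185.7]), np.float64(33.3))
(np.float64(0.029955027624964714), array([ 506. , -185.6]), np.float64(32.6))
(np.float64(0.02996702864766121), array([ 506. , -185.7]), np.float64(32.0))
```

View pics/w1z.png

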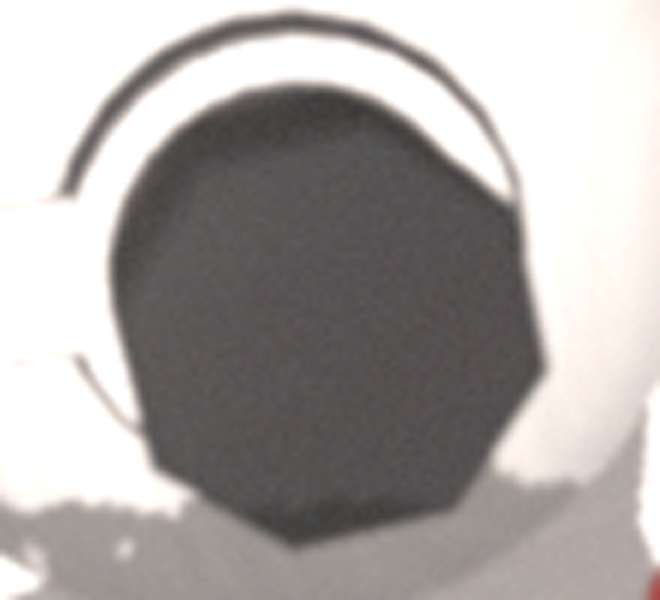

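Run:
```python
from octfit import *
import octfit
f0=[cv2.imread("pics/w1.png")]
p=optics.get_image("wrist"); f=(p["frame"].astype(float)+f0[0])/2
g=cv2.GaussianBlur(f.mean(2),(0,0),1.5)
print(np.round(g[165:245:5,370],1),np.round(g[200,325:405:4],1))
for lo in(25,26,27):
  m=np.zeros((480,640),np.uint8); m[150:245,320:415]=((g>lo)&(g<45))[150:245,320:415]
  m=cv2.erode(m,np.ones((3,3),np.uint8)); n,l,st,ce=cv2.connectedComponentsWithStats(m); i=l[200,368]; m=cv2.dilate((l==i).astype(np.uint8),np.ones((3,3),np.uint8)); print(lo,st[i])
  octfit.hull.__defaults__=(243,243.01)
  for b in fit(p,m,505,-186)[:2]: print(b)
```

```text
[48.1 30.  33.8 33.8 33.9 33.8 33.5 33.3 33.2 33.  33.  33.  32.8 32.5
 32.7 58.5] [118.8 102.4  61.5  41.8  36.2  35.7  35.1  34.7  34.3  33.9  33.7  33.4
  33.   33.   32.8  32.6  32.5  32.4  34.6  67.4]
25 [ 336  166   64   72 3432]
(np.float64(0.07705923169851303), array([ 507.4, -185.5]), np.float64(40.5))
(np.float64(0.07710105925798416), array([ 507.3, -185.6]), np.float64(40.6))
26 [ 336  166   64   72 3432]
(np.float64(0.07705923169851303), array([ 507.4, -185.5]), np.float64(40.5))
(np.float64(0.07710105925798416), array([ 507.3, -185.6]), np.float64(40.6))
27 [ 336  166   64   72 3400]
(np.float64(0.07594558596611023), array([ 507.2, -185.5]), np.float64(39.1))
(np.float64(0.07598134130239487), array([ 507.2, -185.5]), np.float64(39.2))
```

Run:
```python
from octfit import *
p=optics.get_image("wrist")
c0=np.array([506,-185.7])
for v in((545,370),(515,205),(455,508),(295,547),(155,465),(365,130),(225,165)):
    uv=(310+(v[0]+.5)/6-.5,150+(v[1]+.5)/6-.5); 
    for z in(243,207):
        q=atz(p,uv,z)[:2]-c0; print(v,z,np.round(q,1),"r",round(np.hypot(*q),1),"ang",round(np.degrees(np.arctan2(q[1],q[0])),1),"->yaw",round((np.degrees(np.arctan2(q[1],q[0]))-22.5)%45,1))
ims=[]
for yaw in(33,40):
  c=np.clip(p["frame"][150:250,310:420].astype(float)*3,0,255).astype(np.uint8); k=4; c=cv2.resize(c,None,fx=k,fy=k,interpolation=cv2.INTER_CUBIC)
  u=(proj(p,hull(*c0,np.radians(yaw),p))-[310,150]+.5)*k
  for q in(u[:8],u[8:]): cv2.polylines(c,[np.round(q).astype(np.int32)],True,(0,255,255) if q is u[:8] else (0,255,0),1)
  ims.append(c)
cv2.imwrite("pics/ov.png",np.hstack(ims)[:,:800])
```

```text
(545, 370) 243 [-13.1 -19.8] r 23.8 ang -123.5 ->yaw 34.0
(545, 370) 207 [-24.1 -24.1] r 34.1 ang -135.0 ->yaw 22.5
(515, 205) 243 [  6.6 -22.5] r 23.5 ang -73.8 ->yaw 38.7
(515, 205) 207 [ -1.6 -27.2] r 27.2 ang -93.3 ->yaw 19.2
(455, 508) 243 [-25.3  -4.7] r 25.7 ang -169.5 ->yaw 33.0
(455, 508) 207 [-38.   -6.8] r 38.6 ang -169.9 ->yaw 32.6
(295, 547) 243 [-22.9  14.7] r 27.2 ang 147.3 ->yaw 34.8
(295, 547) 207 [-35.3  15.4] r 38.5 ang 156.4 ->yaw 43.9
(155, 465) 243 [-7.2 26.7] r 27.6 ang 105.1 ->yaw 37.6
(155, 465) 207 [-17.3  29.1] r 33.9 ang 120.7 ->yaw 8.2
(365, 130) 243 [20.9 -9.4] r 22.9 ang -24.2 ->yaw 43.3
(365, 130) 207 [ 14.8 -12.1] r 19.1 ang -39.4 ->yaw 28.1
(225, 165) 243 [23.   6.7] r 23.9 ang 16.2 ->yaw 38.7
(225, 165) 207 [17.2  6.3] r 18.3 ang 20.0 ->yaw 42.5
```

View pics/ov.png

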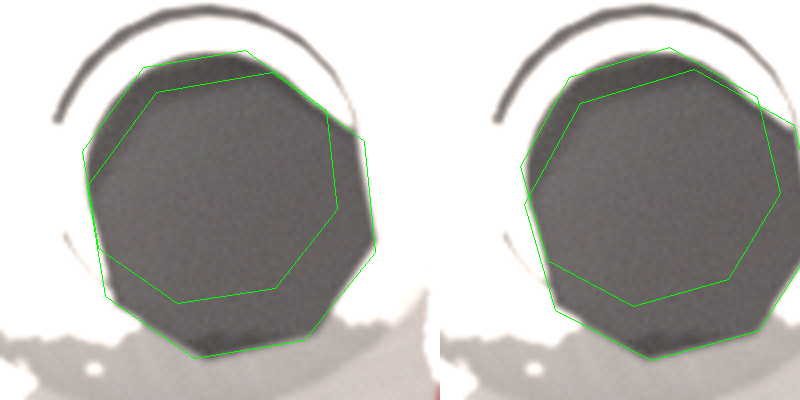

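Run:
```python
from kin import *
from h import *
s=readout.read_state(); R=Rn.from_quat(s["ee_rot"]).as_matrix(); j=s["joints"]; print(np.round(j,3),s["clock"])
T=tool(np.radians(-99),0,True)
rv=Rn.from_matrix(T@R.T).as_rotvec(); th=np.linalg.norm(rv); print("rotvec",np.round(rv,3),np.degrees(th))
for f in np.linspace(0,1,9):
    Rf=Rn.from_rotvec(rv*f).as_matrix()@R; print(round(f,2),wrist(Rf,.02+.5*f,j[1]-j[2]+.5*f), np.round(Rf[:,2],2))
rv2=rv*(th-2*np.pi)/th; print(rv2)
```

```text
[ 0.024  0.135 -0.035 -0.    -1.401  1.172] 5.1167
rotvec [-0.871  1.522  1.367] 127.43438996755874
0.0 [np.float64(0.0), np.float64(-1.4), np.float64(1.18)] [ 0.  0. -1.]
0.12 [np.float64(-0.11), np.float64(-1.53), np.float64(1.27)] [-0.18 -0.12 -0.98]
0.25 [np.float64(-0.22), np.float64(-1.65), np.float64(1.37)] [-0.32 -0.27 -0.91]
0.38 [np.float64(-0.34), np.float64(-1.77), np.float64(1.49)] [-0.43 -0.43 -0.8 ]
0.5 [np.float64(-0.47), np.float64(-1.87), np.float64(1.63)] [-0.48 -0.59 -0.65]
0.62 [np.float64(-0.62), np.float64(-1.96), np.float64(1.78)] [-0.48 -0.73 -0.49]
0.75 [np.float64(-0.77), np.float64(-2.03), np.float64(1.95)] [-0.42 -0.85 -0.32]
0.88 [np.float64(-0.94), np.float64(-2.07), np.float64(2.15)] [-0.31 -0.94 -0.15]
1.0 [np.float64(-1.11), np.float64(-2.08), np.float64(2.35)] [-0.16 -0.99 -0.  ]
[ 1.59028868 -2.77824395 -2.49561868]
```

Emit:
{"method": "move_arm", "body": {"steps": [[1,2,8,0,-0.0436,0.0761,0.0684],[1,4,16,0,-0.0872,0.1522,0.1368],[1,6,24,0,-0.1308,0.2283,0.2052],[1,8,32,0,-0.1744,0.3044,0.2736],[1,10,40,0,-0.218,0.3805,0.342]]}}

```text
clock: 5.53
position: [506.1, -106.3, 328.3]
ee_rot: [0.976, -0.01, -0.165, 0.142]
contact_force: [0.6, -0.9, 0.5]
gripper_width: 85.6
```

Emit:
{"method": "move_arm", "body": {"steps": [[1,2,8,0,-0.0436,0.0761,0.0684],[1,4,16,0,-0.0872,0.1522,0.1368],[1,6,24,0,-0.1308,0.2283,0.2052],[1,8,32,0,-0.1744,0.3044,0.2736],[1,10,40,0,-0.218,0.3805,0.342]]}}

```text
clock: 5.95
position: [516.2, -66.0, 327.8]
ee_rot: [0.894, 0.164, -0.316, 0.272]
contact_force: [0.0, -0.0, 0.3]
gripper_width: 85.4
```

Emit:
{"method": "move_arm", "body": {"steps": [[1,2,0,0,-0.0436,0.0761,0.0684],[1,4,0,0,-0.0872,0.1522,0.1368],[1,6,0,0,-0.1308,0.2283,0.2052],[1,8,0,0,-0.1744,0.3044,0.2736],[1,10,0,0,-0.218,0.3805,0.342]]}}

```text
clock: 6.37
position: [526.3, -66.1, 327.5]
ee_rot: [0.743, 0.325, -0.444, 0.382]
contact_force: [0.7, 0.1, -0.1]
gripper_width: 85.5
```

Emit:
{"method": "move_arm", "body": {"steps": [[1,0,0,0,-0.0436,0.0761,0.0684],[1,0,0,0,-0.0872,0.1522,0.1368],[1,0,0,0,-0.1308,0.2283,0.2052],[1,0,0,0,-0.1744,0.3044,0.2736],[1,0,0,0,-0.218,0.3805,0.342]]}}

```text
clock: 6.78
position: [526.2, -66.1, 327.4]
ee_rot: [-0.535, -0.462, 0.537, -0.461]
contact_force: [0.0, 0.2, 0.2]
gripper_width: 85.2
```

Run:
```python
from kin import *
from h import *
s=readout.read_state(); R=Rn.from_quat(s["ee_rot"]).as_matrix(); print(np.round(s["joints"],3),s["clock"],s["position"]);print(np.round(R,3))
print(np.round(Rn.from_matrix(tool(np.radians(-99),0,True)@R.T).as_rotvec(),3))
p=optics.get_image("side"); cv2.imwrite("pics/s2.png",p["frame"])
```

```text
[ 0.57   0.571 -0.499  0.918 -1.894  1.964] 6.7833 [526.15472377 -66.08838251 327.39260308]
[[-0.002  0.989 -0.148]
 [-0.002 -0.148 -0.989]
 [-1.    -0.002  0.002]]
[ 0.002 -0.002 -0.009]
```

View pics/s2.png

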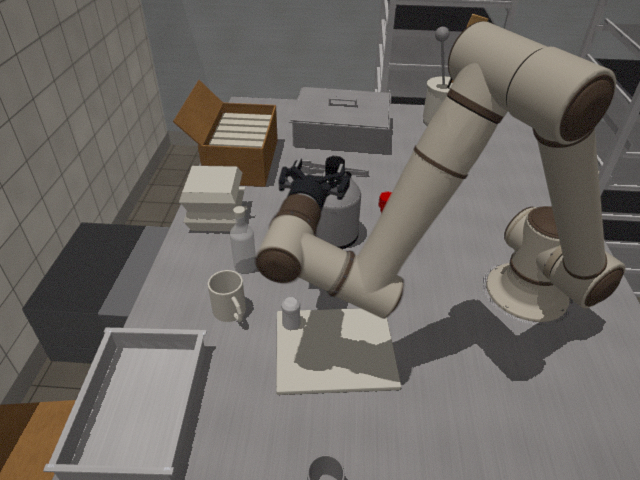

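Emit:
{"method": "move_arm", "body": {"steps": [[1,0,0,-25,0,0,0],[1,-1,0,-50,0,0,0],[1,-2,0,-75,0,0,0],[1,-3,0,-102,0,0,0],[1,-3,0,-102,0,0,0]]}}

```text
clock: 7.25
position: [522.3, -67.1, 222.3]
ee_rot: [-0.536, -0.46, 0.538, -0.459]
contact_force: [-0.9, 0.3, 1.0]
gripper_width: 85.4
```

Run:
```python
from kin import *
from h import *
s=readout.read_state(); print(np.round(s["joints"],3),s["clock"],s["position"])
p=optics.get_image("wrist"); f=p["frame"].copy()
c=np.array([505.4,-184.7])
for yaw in(36,):
    a=np.radians(yaw)+np.pi/8+np.arange(8)*np.pi/4; r=24/np.cos(np.pi/8)
    for z in(207,243):
        u=proj(p,np.c_[c[0]+r*np.cos(a),c[1]+r*np.sin(a),np.full(8,z)]); cv2.polylines(f,[np.round(u).astype(np.int32)],True,(0,255,0),1)
cv2.imwrite("pics/w3.png",f); cv2.imwrite("pics/w3raw.png",p["frame"])
```

```text
[ 0.581  0.717 -0.543  0.86  -1.779  1.808] 7.25 [522.29834864 -67.09880233 222.33287689]
```

View pics/w3.png

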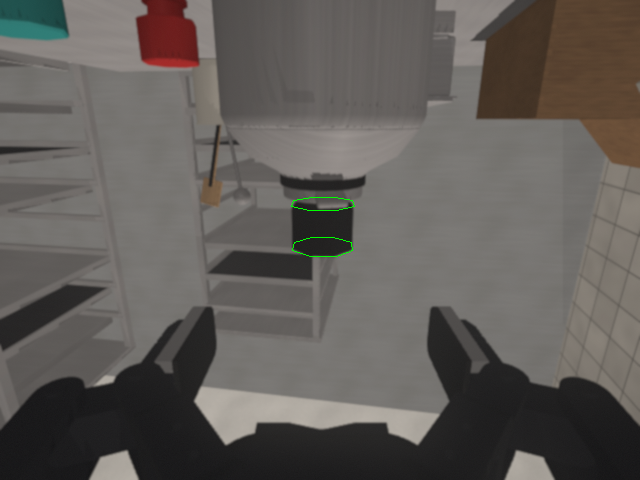

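Run:
```python
import cv2,numpy as np
a=cv2.imread("pics/w3raw.png");b=cv2.imread("pics/w3.png")
o=[]
for f,g in((a,5),(b,1)):
    c=np.clip(f[185:265,280:365].astype(float)*g,0,255).astype(np.uint8); o.append(cv2.resize(c,None,fx=4.6,fy=4.6,interpolation=cv2.INTER_CUBIC))
cv2.imwrite("pics/w3z.png",np.hstack(o))
```

```text
(no output)
```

View pics/w3z.png

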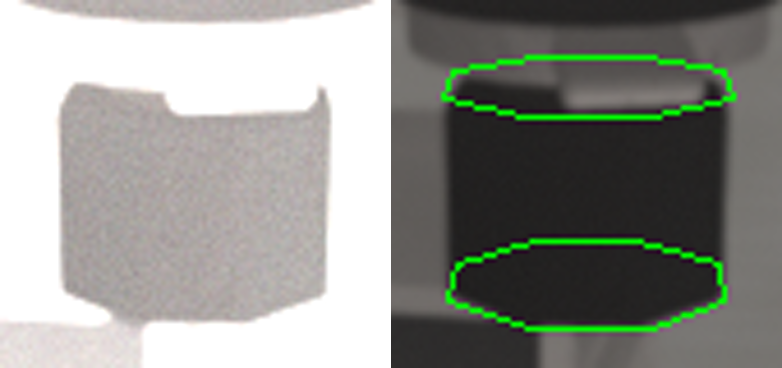

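Emit:
{"method": "move_arm", "body": {"steps": [[1,-5,-35,1,0,0,0],[1,-10,-70,2,0,0,0],[1,-14,-100,2,0,0,0],[1,-17,-120,2,0,0,0],[1,-19,-130,2,0,0,0]]}}

```text
clock: 7.72
position: [503.0, -199.8, 229.3]
ee_rot: [0.539, 0.458, -0.537, 0.46]
contact_force: [-1.1, -0.2, 0.5]
gripper_width: 85.5
```

Run:
```python
from h import *
p=optics.get_image("wrist"); cv2.imwrite("pics/w4.png",p["frame"])
p=optics.get_image("side"); cv2.imwrite("pics/s4.png",cv2.resize(p["frame"][120:320,220:460],None,fx=3.3,fy=3)[:600,:800])
```

```text
(no output)
```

View pics/w4.png

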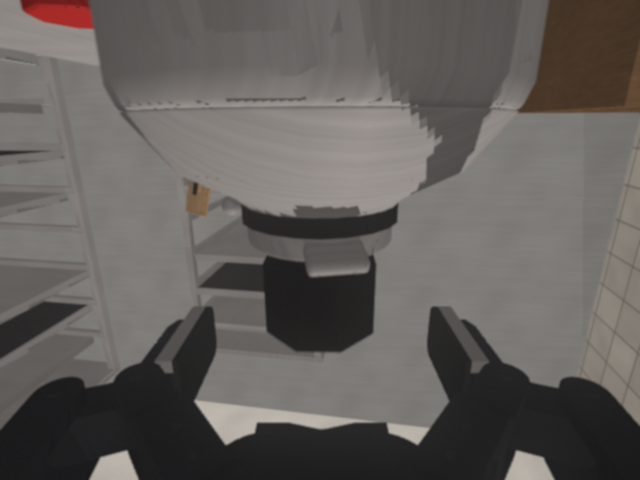

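View pics/s4.png

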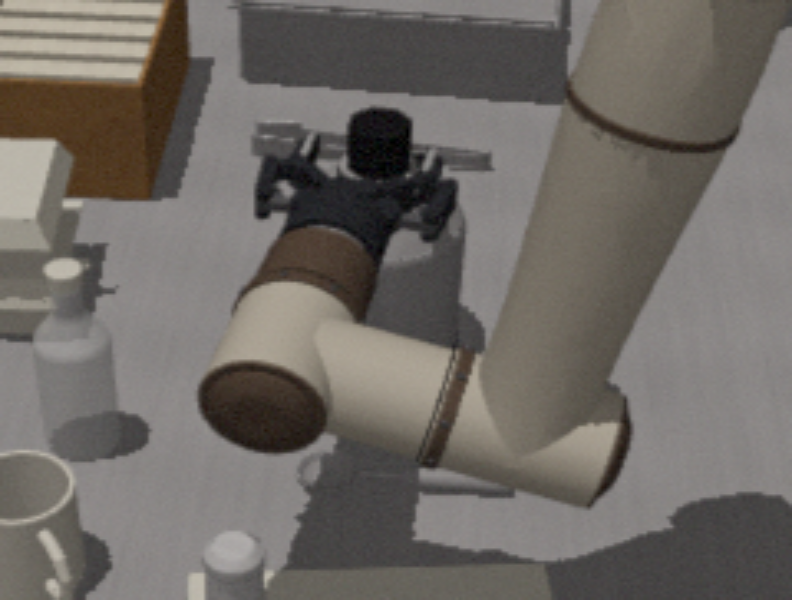

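Emit:
{"method": "move_arm", "body": {"steps": [[1,-1,-5,-1,0,0,0],[1,-1,-9,-2,0,0,0],[1,-1,-9,-2,0,0,0],[1,-1,-9,-2,0,0,0]]}}

```text
clock: 8.15
position: [503.4, -206.5, 225.2]
ee_rot: [0.537, 0.46, -0.537, 0.46]
contact_force: [-0.1, 0.6, -0.3]
gripper_width: 85.2
```

Run:
```python
from h import *
p=optics.get_image("wrist"); cv2.imwrite("pics/w5.png",p["frame"])
s=readout.read_state();print(s["position"],s["contact_force"])
p=optics.get_image("top");cv2.imwrite("pics/t5.png",cv2.resize(p["frame"][180:330,290:470],None,fx=4,fy=4))
```

```text
[ 503.31907823 -206.50936824  225.13074874] [ 0.39974953  0.52229751 -0.08471117]
```

View pics/w5.png

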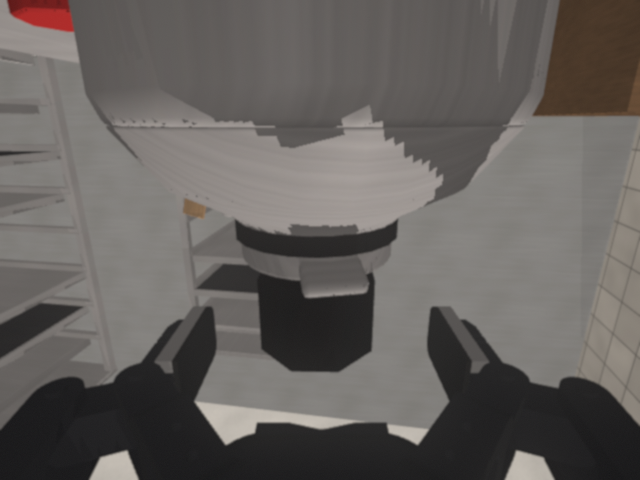

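View pics/t5.png

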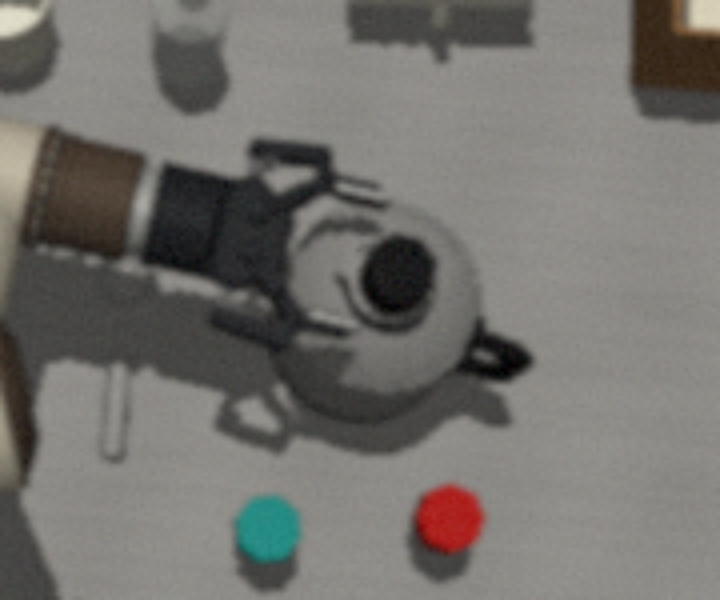

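Run:
```python
from h import *
from scipy.spatial.transform import Rotation as Rn
p=optics.get_image("top");w=optics.get_image("wrist");sd=optics.get_image("side")
s=readout.read_state();R=Rn.from_quat(s["ee_rot"]).as_matrix();t=s["position"]
def T(v): return t+R@np.array(v,float)
for nm,X in(("TCP",T([0,0,0])),("openTipL",T([0,42.7,-13])),("openTipR",T([0,-42.7,-13])),("grip243",[505.4,-184.7,243]),("grip225",[505.4,-184.7,225])):
    u=proj(p,X)[0]; print(nm,np.round(X,1),"top",np.round(u,1),"zoom",np.round((u-[290,180])*4,0),"wrist",np.round(proj(w,X)[0],1),"side",np.round(proj(sd,X)[0],1))
cv2.imwrite("pics/s5.png",cv2.resize(sd["frame"][130:230,270:400],None,fx=6,fy=6))
```

```text
TCP [ 503.  -206.8  225.1] top [395.7 249. ] zoom [423. 276.] wrist [320.1 284.2] side [335.5 162. ]
openTipL [ 547.2 -200.6  225.1] top [394.2 233.5] zoom [417. 214.] wrist [411.6 295.8] side [318.5 162.4]
openTipR [ 462.9 -187.3  225.1] top [388.1 262.5] zoom [392. 330.] wrist [228.6 296.1] side [350.8 166.8]
grip243 [ 505.4 -184.7  243. ] top [388.8 246.2] zoom [395. 265.] wrist [317.7 340.4] side [334.5 160.5]
grip225 [ 505.4 -184.7  225. ] top [387.9 247.5] zoom [391. 270.] wrist [317.5 305.2] side [334.2 166.6]
```

View pics/s5.png

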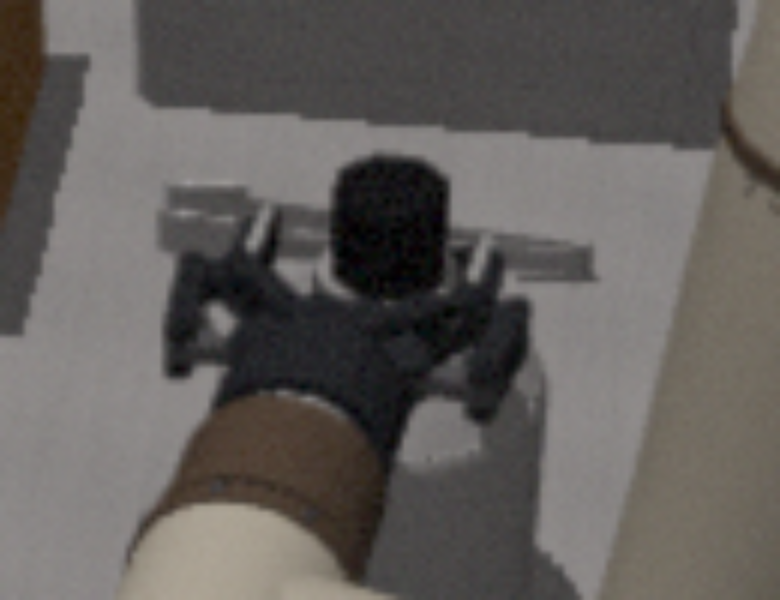

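Run:
```python
import cv2,numpy as np
a=cv2.imread("pics/w5.png")
c=np.clip(a[270:480,90:330].astype(float)*2,0,255).astype(np.uint8)
cv2.imwrite("pics/w5z.png",cv2.resize(c,None,fx=3,fy=2.85,interpolation=cv2.INTER_CUBIC))
```

```text
(no output)
```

View pics/w5z.png

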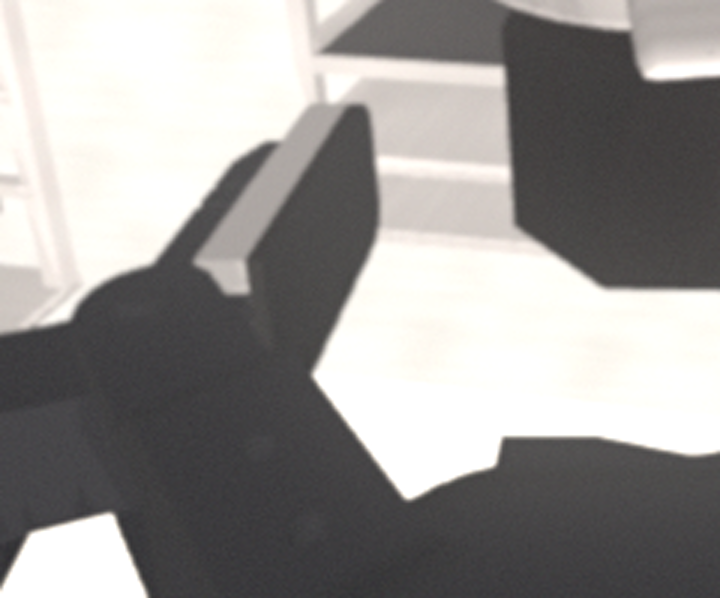

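Emit:
{"method": "move_arm", "body": {"steps": [[1,-1,-7,0,0,0,0],[1,-2,-14,0,0,0,0],[1,-3,-21,0,0,0,0],[1,-3,-22,0,0,0,0]]}}

```text
clock: 8.73
position: [498.7, -230.7, 225.2]
ee_rot: [-0.538, -0.459, 0.538, -0.459]
contact_force: [0.6, 0.9, -0.3]
gripper_width: 85.3
```

Run:
```python
from h import *
p=optics.get_image("wrist"); w=p["frame"]
s=readout.read_state();print(s["position"],s["contact_force"])
p=optics.get_image("top");t=cv2.resize(p["frame"][200:300,330:450],None,fx=4,fy=4)
cv2.imwrite("pics/c6.png",np.hstack([cv2.resize(w,(400,300)),np.pad(t[:300,:400],((0,0),(0,0),(0,0)))]))
```

```text
[ 498.92966064 -230.46979989  225.27128818] [-0.31977499  0.15914066 -0.45288799]
```

View pics/c6.png

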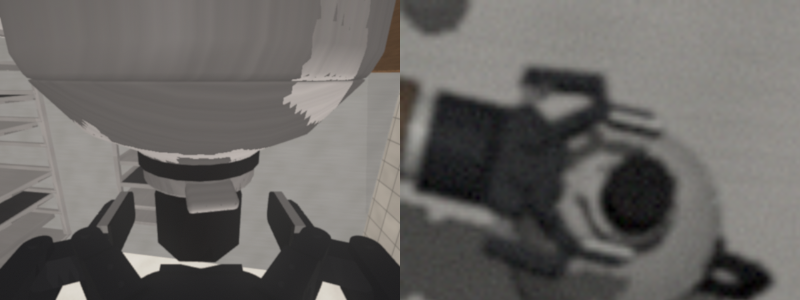

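Emit:
{"method": "move_arm", "body": {"steps": [[-1,0,0,0,0,0,0],[-1,0,0,0,0,0,0],[-1,0,0,0,0,0,0],[-1,0,0,0,0,0,0],[-1,0,0,0,0,0,0]]}}

```text
clock: 9.25
position: [499.7, -228.8, 225.4]
ee_rot: [-0.537, -0.459, 0.537, -0.46]
contact_force: [-1.8, 3.4, 0.0]
gripper_width: 47.2
```

Emit:
{"method": "move_arm", "body": {"steps": [[-1,0,0,0,0,0,0],[-1,0,0,0,0,0,0],[-1,0,0,0,0,0,0],[-1,0,0,0,0,0,0]]}}

```text
clock: 9.58
position: [499.7, -228.9, 225.4]
ee_rot: [-0.537, -0.459, 0.537, -0.46]
contact_force: [-2.9, 4.4, 0.5]
gripper_width: 46.8
```

Run:
```python
from h import *
p=optics.get_image("wrist"); w=p["frame"]
s=readout.read_state();print(s["position"],s["contact_force"],s["wrist_torque"],s["gripper_width"])
p=optics.get_image("top");t=cv2.resize(p["frame"][200:300,330:450],None,fx=4,fy=4)
cv2.imwrite("pics/c7.png",np.hstack([cv2.resize(w,(400,300)),t[:300,:400]]))
```

```text
[ 499.66872001 -228.93129925  225.42128862] [-3.06351933  5.80427175  1.07235036] [ 1.87146045 -0.20294539 -1.09829114] 46.75234154529654
```

View pics/c7.png

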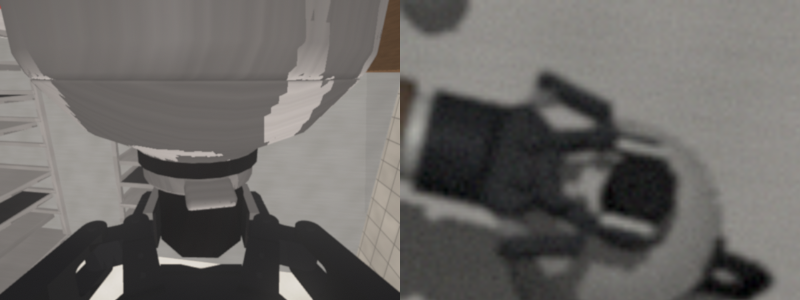

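Emit:
{"method": "move_arm", "body": {"steps": [[-1,-1.2,0.2,0.2,-0.006,-0.04,0],[-1,-2.4,0.4,0.5,-0.012,-0.08,0],[-1,-3.6,0.5,1,-0.018,-0.121,0],[-1,-3.6,0.5,1.5,-0.018,-0.121,0],[-1,-3.6,0.5,1.5,-0.018,-0.121,0]]}}

```text
clock: 10.1
position: [496.1, -228.4, 225.4]
ee_rot: [0.565, 0.427, -0.508, 0.49]
contact_force: [-2.9, 5.0, -3.6]
gripper_width: 47.1
```

Run:
```python
from h import *
s=readout.read_state();print(s["position"],s["contact_force"],s["wrist_torque"],s["gripper_width"])
p=optics.get_image("side");t=cv2.resize(p["frame"][130:260,270:400],(600,600))
cv2.imwrite("pics/s8.png",t)
```

```text
[ 496.10097683 -228.43217564  225.38977942] [-2.85112744  5.03066264 -3.64481847] [ 3.03122307  0.04336346 -1.09161384] 47.07788517422147
```

View pics/s8.png

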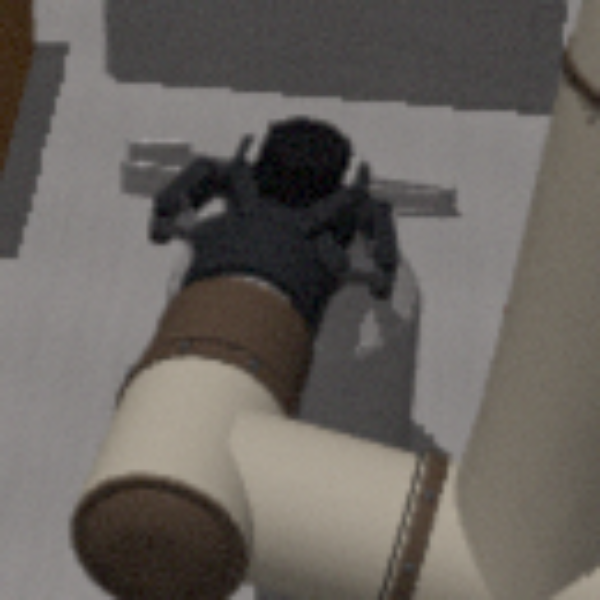

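Emit:
{"method": "move_arm", "body": {"steps": [[-1,1.8,-0.3,0.2,0.009,0.06,0],[-1,3.6,-0.5,0.4,0.018,0.121,0],[-1,5.4,-0.8,0.7,0.027,0.18,0],[-1,7.2,-1,1.2,0.036,0.242,0],[-1,7.2,-1,1.8,0.036,0.242,0]]}}

```text
clock: 10.57
position: [503.8, -229.9, 227.0]
ee_rot: [-0.509, -0.492, 0.564, -0.425]
contact_force: [1.2, -0.3, -5.6]
gripper_width: 47.0
```

```bash
cat > st.py <<'E'
from h import *
import sys
from scipy.spatial.transform import Rotation as Rn
s=readout.read_state();R=Rn.from_quat(s["ee_rot"]).as_matrix()
print(s["clock"],"pos",np.round(s["position"],1),"F",np.round(s["contact_force"],1),"M",np.round(s["wrist_torque"],2),"w",round(float(s["gripper_width"]),1),"roll",round(np.degrees(np.arcsin(R[2,1])),1),"j",np.round(s["joints"],2))
E
python3 st.py
python3 - <<'E'
from h import *
p=optics.get_image("side");t=cv2.resize(p["frame"][130:260,270:400],(600,600))
cv2.imwrite("pics/s9.png",t)
E
```

```text
10.5667 pos [ 503.8 -229.9  227. ] F [ 1.2 -0.3 -5.6] M [ 3.6  -0.64  0.1 ] w 47.0 roll -7.0 j [ 0.28  0.64 -0.75  1.15 -1.65  1.86]
```

View pics/s9.png

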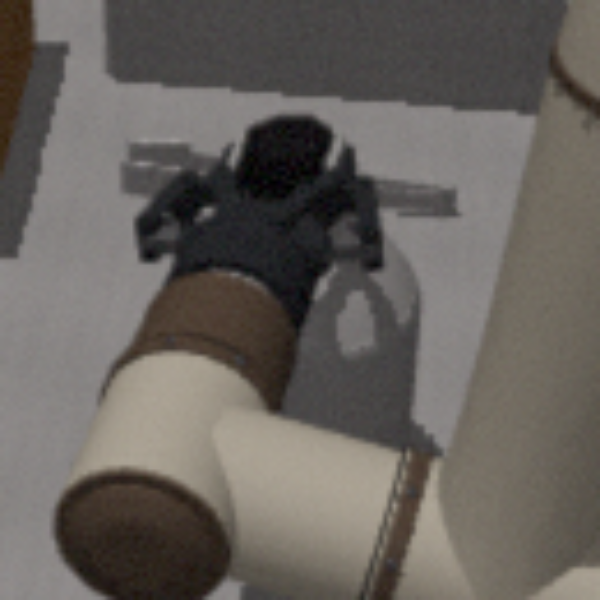

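Emit:
{"method": "move_arm", "body": {"steps": [[-1,-1.8,0.3,0.2,-0.009,-0.06,0],[-1,-3.6,0.5,0.5,-0.018,-0.121,0],[-1,-5.4,0.8,0.8,-0.027,-0.18,0],[-1,-7.2,1,1.3,-0.036,-0.242,0],[-1,-7.2,1,2,-0.036,-0.242,0]]}}

```text
clock: 11.03
position: [495.6, -229.0, 226.3]
ee_rot: [0.566, 0.428, -0.506, 0.489]
contact_force: [-0.1, -0.4, -17.1]
gripper_width: 46.9
```

Emit:
{"method": "move_arm", "body": {"steps": [[-1,1.8,-0.3,0.2,0.009,0.06,0],[-1,3.6,-0.5,0.5,0.018,0.121,0],[-1,5.4,-0.8,0.8,0.027,0.18,0],[-1,7.2,-1,1.3,0.036,0.242,0],[-1,7.2,-1,2,0.036,0.242,0]]}}

```text
clock: 11.45
position: [503.5, -230.4, 228.4]
ee_rot: [-0.51, -0.494, 0.563, -0.423]
contact_force: [2.6, -3.5, -18.5]
gripper_width: 46.9
```

```bash
python3 st.py
python3 - <<'E'
from h import *
p=optics.get_image("side");t=cv2.resize(p["frame"][130:260,270:400],(600,600))
cv2.imwrite("pics/s10.png",t)
E
```

```text
11.45 pos [ 503.5 -230.4  228.4] F [  2.6  -3.5 -18.5] M [ 7.14 -1.31  0.71] w 46.9 roll -7.2 j [ 0.27  0.63 -0.75  1.15 -1.64  1.87]
```

View pics/s10.png

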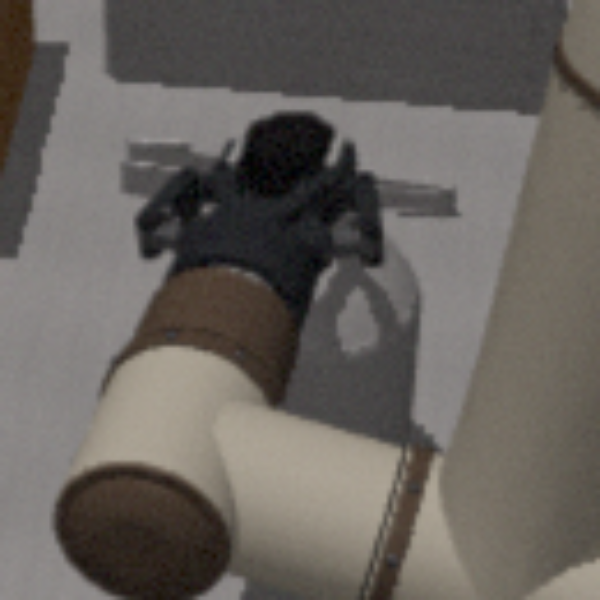

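Emit:
{"method": "move_arm", "body": {"steps": [[-1,-1.8,0.3,0.2,-0.009,-0.06,0],[-1,-3.6,0.5,0.4,-0.018,-0.121,0],[-1,-5.4,0.8,0.6,-0.027,-0.18,0],[-1,-7.2,1,1,-0.036,-0.242,0],[-1,-7.4,1,1.5,-0.038,-0.255,0]]}}

```text
clock: 11.92
position: [494.5, -229.3, 230.1]
ee_rot: [0.569, 0.424, -0.504, 0.492]
contact_force: [-3.4, 0.8, -22.9]
gripper_width: 46.8
```

Emit:
{"method": "move_arm", "body": {"steps": [[-1,1.8,-0.3,0.2,0.009,0.06,0],[-1,3.6,-0.5,0.4,0.018,0.121,0],[-1,5.4,-0.8,0.6,0.027,0.18,0],[-1,7.2,-1,1,0.036,0.242,0],[-1,7.5,-1,1.5,0.039,0.26,0]]}}

```text
clock: 12.33
position: [502.5, -229.5, 237.6]
ee_rot: [-0.505, -0.491, 0.569, -0.425]
contact_force: [-4.5, 6.0, -4.5]
gripper_width: 47.4
```

```bash
python3 st.py
```

```text
12.3333 pos [ 502.5 -229.5  237.6] F [-4.5  6.  -4.5] M [ 3.42 -0.26 -1.54] w 47.4 roll -7.5 j [ 0.28  0.62 -0.75  1.15 -1.66  1.88]
```

Emit:
{"method": "move_arm", "body": {"steps": [[-1,-2,0.3,1,-0.01,-0.065,0],[-1,-3.8,0.6,3,-0.02,-0.13,0],[-1,-3.8,0.6,10,-0.02,-0.13,0],[-1,-3.8,0.6,18,-0.02,-0.13,0],[-1,-3.8,0.6,26,-0.02,-0.13,0]]}}

```text
clock: 12.75
position: [500.0, -228.8, 264.5]
ee_rot: [0.538, 0.457, -0.537, 0.462]
contact_force: [0.3, -0.2, -2.2]
gripper_width: 47.4
```

```bash
python3 st.py
```

```text
12.75 pos [ 500.  -228.8  264.5] F [ 0.3 -0.2 -2.2] M [ 2.44 -0.41  0.06] w 47.4 roll 0.3 j [ 0.28  0.57 -0.74  1.15 -1.68  1.8 ]
```

Emit:
{"method": "move_arm", "body": {"steps": [[-1,0,0,15,0,0,0],[-1,0,0,35,0,0,0],[-1,0,0,60,0,0,0],[-1,0,5,85,0,0,0],[-1,0,10,100,0,0,0]]}}

```text
clock: 13.17
position: [498.9, -219.1, 366.1]
ee_rot: [0.539, 0.456, -0.537, 0.462]
contact_force: [0.4, 0.1, -1.8]
gripper_width: 46.6
```

```bash
python3 st.py
python3 - <<'E'
from h import *
p=optics.get_image("side");cv2.imwrite("pics/s11.png",p["frame"])
E
```

```text
13.1667 pos [ 498.9 -219.1  366.1] F [ 0.4  0.1 -1.8] M [ 2.52 -0.4   0.03] w 46.6 roll 0.5 j [ 0.29  0.43 -0.68  1.17 -1.77  1.99]
```

View pics/s11.png

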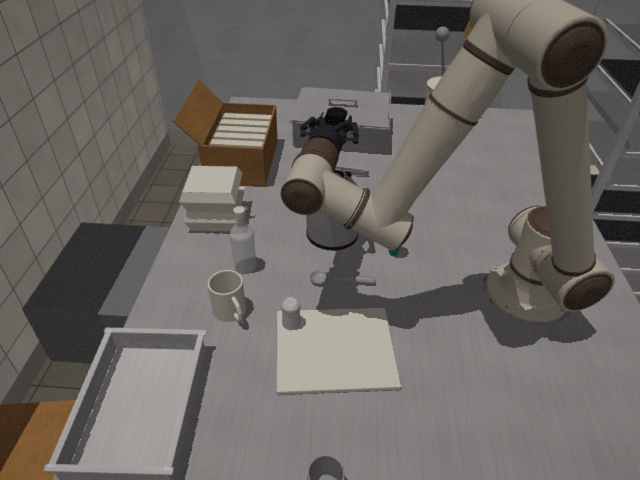

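Emit:
{"method": "move_arm", "body": {"steps": [[-1,-1,10,0,-0.0178,-0.1187,0],[-1,-2,25,0,-0.0356,-0.2374,0],[-1,-3,40,0,-0.0534,-0.3561,0],[-1,-4,55,0,-0.0712,-0.4748,0],[-1,-5,75,0,-0.089,-0.5935,0]]}}

```text
clock: 13.63
position: [493.6, -144.1, 362.7]
ee_rot: [0.652, 0.277, -0.375, 0.599]
contact_force: [0.4, 0.5, -2.0]
gripper_width: 47.1
```

```bash
python3 st.py
```

```text
13.6333 pos [ 493.6 -144.1  362.7] F [ 0.4  0.5 -2. ] M [ 2.5  -0.37  0.04] w 47.1 roll 35.0 j [ 0.46  0.45 -0.63  1.01 -1.85  1.38]
```

Emit:
{"method": "move_arm", "body": {"steps": [[-1,-1,16,0,-0.0178,-0.1187,0],[-1,-2,32,0,-0.0356,-0.2374,0],[-1,-3,48,0,-0.0534,-0.3561,0],[-1,-4,64,0,-0.0712,-0.4748,0],[-1,-5,80,0,-0.089,-0.5935,0]]}}

```text
clock: 14.05
position: [489.1, -63.4, 362.7]
ee_rot: [0.705, 0.073, -0.179, 0.682]
contact_force: [0.0, -0.3, -1.2]
gripper_width: 47.1
```

Emit:
{"method": "move_arm", "body": {"steps": [[-1,-1,16,0,-0.0178,-0.1187,0],[-1,-2,32,0,-0.0356,-0.2374,0],[-1,-3,48,0,-0.0534,-0.3561,0],[-1,-4,64,0,-0.0712,-0.4748,0],[-1,-5,80,0,-0.089,-0.5935,0]]}}

```text
clock: 14.47
position: [484.1, 16.5, 362.6]
ee_rot: [0.696, -0.137, 0.032, 0.704]
contact_force: [-0.3, -0.7, -2.7]
gripper_width: 47.0
```

Emit:
{"method": "move_arm", "body": {"steps": [[-1,-1,16,0,-0.0178,-0.1187,0],[-1,-2,32,0,-0.0356,-0.2374,0],[-1,-3,48,0,-0.0534,-0.3561,0],[-1,-4,64,0,-0.0712,-0.4748,0],[-1,-5,80,0,-0.089,-0.5935,0]]}}

```text
clock: 14.88
position: [479.2, 96.5, 362.6]
ee_rot: [0.624, -0.335, 0.24, 0.664]
contact_force: [1.0, 0.1, -1.7]
gripper_width: 46.9
```

Emit:
{"method": "move_arm", "body": {"steps": [[-1,-1,12,0,-0.0178,-0.1187,0],[-1,-2,24,0,-0.0356,-0.2374,0],[-1,-3,36,0,-0.0534,-0.3561,0],[-1,-4,48,0,-0.0712,-0.4748,0],[-1,-5,60,0,-0.089,-0.5935,0]]}}

```text
clock: 15.3
position: [474.2, 156.3, 362.5]
ee_rot: [0.497, -0.503, 0.427, 0.564]
contact_force: [-0.8, 0.5, -1.6]
gripper_width: 47.0
```

```bash
python3 st.py
python3 - <<'E'
from kin import *
from h import *
s=readout.read_state(); R=Rn.from_quat(s["ee_rot"]).as_matrix(); print(np.round(R,3))
for az in(-60,-70,-80):
    rv=Rn.from_matrix(tool(np.radians(az),np.radians(25),False)@R.T).as_rotvec(); print(az,np.round(rv,3),np.degrees(np.linalg.norm(rv)))
p=optics.get_image("side");cv2.imwrite("pics/s12.png",p["frame"])
E
```

```text
15.3 pos [474.2 156.3 362.5] F [-0.8  0.5 -1.6] M [ 2.48 -0.33  0.03] w 47.0 roll 7.5 j [ 0.92  0.64 -0.19  0.64 -2.2  -1.03]
[[ 0.129 -0.981 -0.142]
 [-0.018  0.141 -0.99 ]
 [ 0.991  0.131  0.   ]]
-60 [ 0.46  -0.045  0.626] 44.60643346625001
-70 [ 0.451 -0.084  0.455] 37.01644377215771
-80 [ 0.44  -0.122  0.283] 30.776068334305105
```

View pics/s12.png

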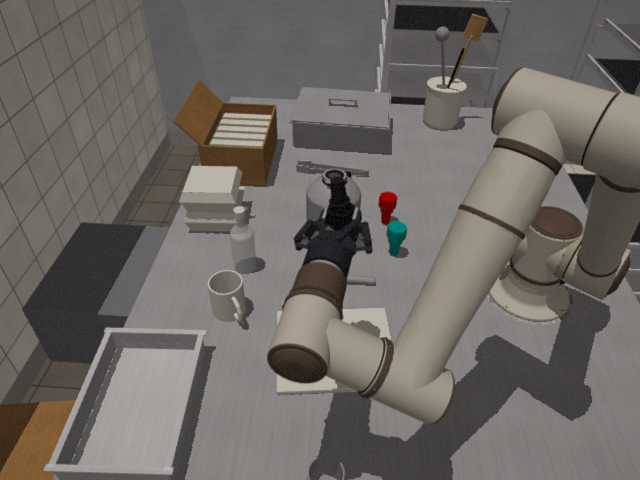

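Emit:
{"method": "move_arm", "body": {"steps": [[-1,-1,6,-5,0.075,-0.014,0.076],[-1,-2,12,-10,0.15,-0.028,0.152],[-1,-3,18,-20,0.225,-0.042,0.228],[-1,-4,24,-40,0.301,-0.056,0.303],[-1,-5,30,-60,0.376,-0.07,0.379]]}}

```text
clock: 15.77
position: [469.5, 186.3, 301.9]
ee_rot: [0.667, -0.488, 0.44, 0.352]
contact_force: [-0.1, -1.1, -1.9]
gripper_width: 46.9
```

Emit:
{"method": "move_arm", "body": {"steps": [[-1,0,0,-30,0.075,-0.014,0.076],[-1,0,0,-60,0.075,-0.014,0.076],[-1,0,0,-90,0.075,-0.014,0.076],[-1,0,0,-120,0.075,-0.014,0.076],[-1,0,0,-150,0.075,-0.014,0.076]]}}

```text
clock: 16.18
position: [469.5, 185.3, 151.6]
ee_rot: [0.693, -0.481, 0.439, 0.309]
contact_force: [0.1, 0.5, -2.7]
gripper_width: 47.1
```

```bash
python3 st.py
python3 - <<'E'
from h import *
from kin import tool
s=readout.read_state(); R=Rn.from_quat(s["ee_rot"]).as_matrix() if 0 else None
from scipy.spatial.transform import Rotation as Rn
R=Rn.from_quat(s["ee_rot"]).as_matrix(); print(np.round(R[:,2],3),np.round(Rn.from_matrix(tool(np.radians(-70),np.radians(25),False)@R.T).as_rotvec(),3))
p=optics.get_image("side");cv2.imwrite("pics/s13.png",p["frame"])
p=optics.get_image("wrist");cv2.imwrite("pics/w13.png",p["frame"])
E
```

```text
16.1833 pos [469.5 185.3 151.6] F [ 0.1  0.5 -2.7] M [2.14 0.79 0.05] w 47.1 roll 0.3 j [ 1.09  0.58 -0.58  0.74 -1.43 -1.27]
[ 0.311 -0.851 -0.424] [ 0.001 -0.006 -0.004]
```

View pics/s13.png

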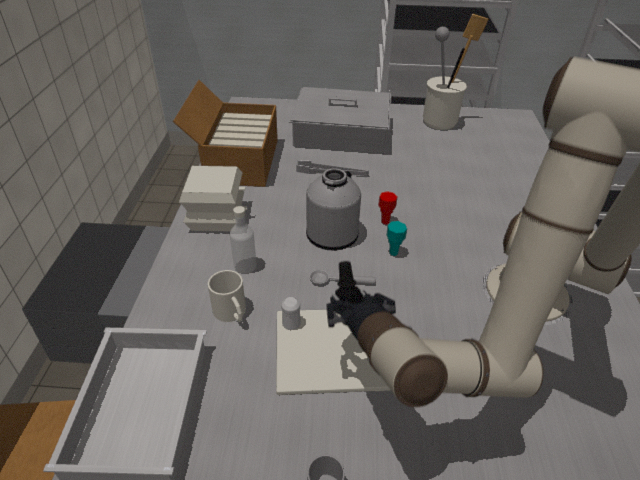

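View pics/w13.png

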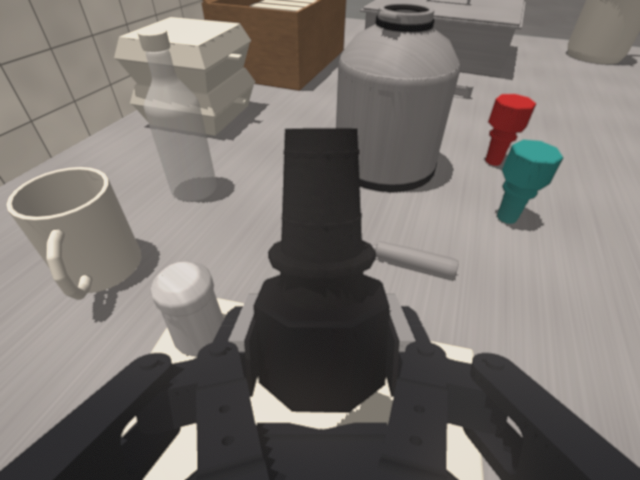

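Emit:
{"method": "move_arm", "body": {"steps": [[-1,0,0,-25,0,-0.003,-0.002],[-1,0,0,-50,0,-0.006,-0.004],[-1,0,0,-75,0,-0.006,-0.004],[-1,0,0,-100,0,-0.006,-0.004],[-1,0,0,-110,0,-0.006,-0.004]]}}

```text
clock: 16.7
position: [470.0, 185.8, 41.2]
ee_rot: [0.691, -0.483, 0.441, 0.309]
contact_force: [-0.5, 0.4, -1.6]
gripper_width: 46.7
```

```bash
python3 st.py
python3 - <<'E'
from h import *
p=optics.get_image("side");cv2.imwrite("pics/s14.png",cv2.resize(p["frame"][220:420,260:500],None,fx=3.3,fy=3))
p=optics.get_image("wrist");cv2.imwrite("pics/w14.png",p["frame"])
E
```

```text
16.7 pos [470.  185.8  41.2] F [-0.5  0.4 -1.6] M [ 2.1   0.74 -0.  ] w 46.7 roll 0.0 j [ 1.09  0.76 -0.62  0.78 -1.27 -1.42]
```

View pics/s14.png

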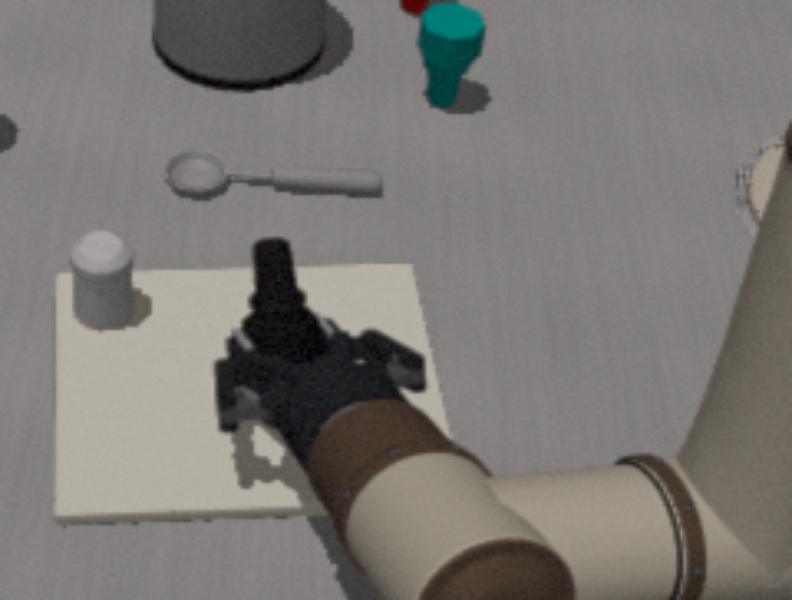

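View pics/w14.png

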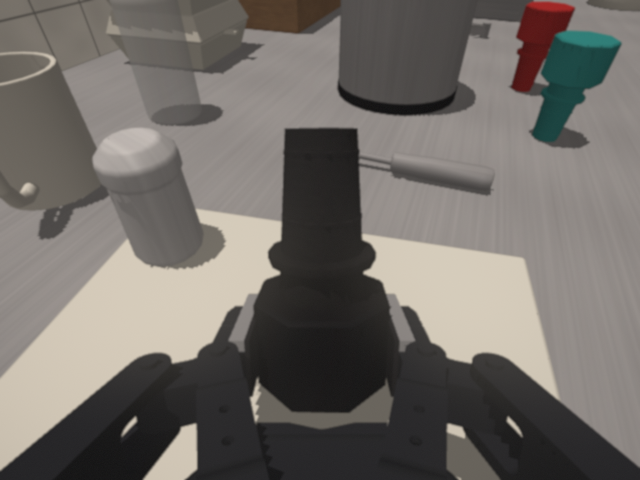

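Emit:
{"method": "move_arm", "body": {"steps": [[-1,0,0,-4,0,0,0],[-1,0,0,-8,0,0,0],[-1,0,0,-11,0,0,0],[-1,0,0,-13,0,0,0],[-1,0,0,-13,0,0,0]]}}

```text
clock: 17.22
position: [469.7, 186.0, 28.7]
ee_rot: [0.69, -0.484, 0.441, 0.308]
contact_force: [-0.5, 0.3, -2.2]
gripper_width: 47.3
```

Emit:
{"method": "move_arm", "body": {"steps": [[-1,0,0,-1.5,0,0,0],[-1,0,0,-3,0,0,0],[-1,0,0,-3,0,0,0]]}}

```text
clock: 17.47
position: [469.7, 185.9, 25.4]
ee_rot: [0.69, -0.484, 0.441, 0.308]
contact_force: [-0.7, -0.3, -1.7]
gripper_width: 46.7
```

Emit:
{"method": "move_arm", "body": {"steps": [[-1,0,0,-1.5,0,0,0],[-1,0,0,-3,0,0,0],[-1,0,0,-3,0,0,0]]}}

```text
clock: 17.72
position: [469.8, 186.0, 23.6]
ee_rot: [0.69, -0.484, 0.442, 0.308]
contact_force: [-1.6, 1.9, 3.5]
gripper_width: 47.3
```

```bash
python3 st.py
python3 - <<'E'
from h import *
p=optics.get_image("wrist");cv2.imwrite("pics/w15.png",p["frame"])
E
```

```text
17.7167 pos [469.8 186.   23.6] F [-1.6  1.9  3.5] M [ 0.88  0.52 -0.34] w 47.3 roll -0.1 j [ 1.09  0.79 -0.62  0.79 -1.25 -1.45]
```

View pics/w15.png

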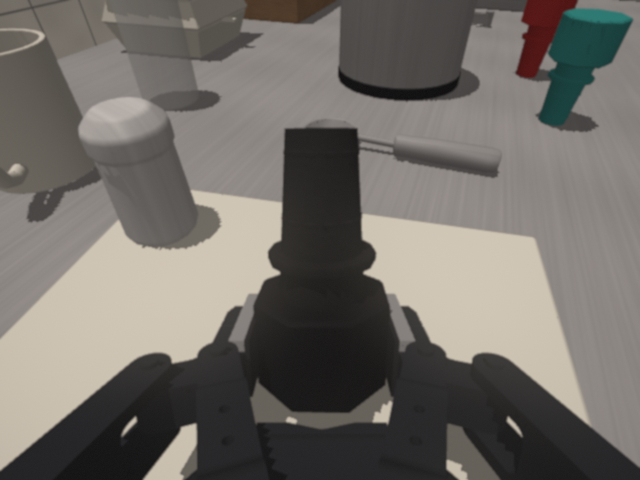

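Emit:
{"method": "move_arm", "body": {"steps": [[-1,-0.1,0.2,0.9,-0.033,-0.012,0],[-1,-0.2,0.5,1.8,-0.066,-0.024,0],[-1,-0.2,0.5,1.8,-0.066,-0.024,0]]}}

```text
clock: 18.02
position: [469.6, 186.5, 25.1]
ee_rot: [0.674, -0.472, 0.466, 0.326]
contact_force: [0.9, 1.0, 5.5]
gripper_width: 46.7
```

Emit:
{"method": "move_arm", "body": {"steps": [[0,0,0,0,0,0,0],[0.06,0,0,0,0,0,0],[0.08,0,0,0,0,0,0],[0.1,0,0,0,0,0,0]]}}

```text
clock: 18.35
position: [469.6, 186.4, 25.0]
ee_rot: [0.674, -0.473, 0.465, 0.325]
contact_force: [-0.2, 0.9, 5.4]
gripper_width: 47.1
```

Emit:
{"method": "move_arm", "body": {"steps": [[0.12,0,0,0,0,0,0],[0.13,0,0,0,0,0,0],[0.14,0,0,0,0,0,0],[0.15,0,0,0,0,0,0],[0.16,0,0,0,0,0,0]]}}

```text
clock: 18.77
position: [469.4, 186.3, 23.5]
ee_rot: [0.675, -0.473, 0.464, 0.325]
contact_force: [-0.4, 0.0, 0.5]
gripper_width: 49.6
```

```bash
python3 st.py
python3 - <<'E'
from h import *
p=optics.get_image("wrist");cv2.imwrite("pics/w16.png",p["frame"])
E
```

```text
18.7667 pos [469.4 186.3  23.5] F [-0.4  0.   0.5] M [1.79 0.67 0.05] w 49.6 roll -0.1 j [ 1.1   0.83 -0.61  0.79 -1.29 -1.47]
```

View pics/w16.png

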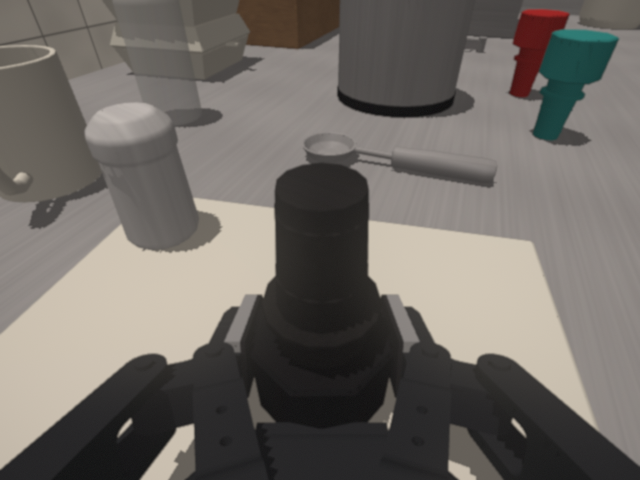

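Emit:
{"method": "move_arm", "body": {"steps": [[0.4,0,0,0,0,0,0],[0.7,0,0,0,0,0,0],[1,0,0,0,0,0,0],[1,0,0,0,0,0,0],[1,0,0,0,0,0,0]]}}

```text
clock: 19.23
position: [469.5, 186.4, 24.3]
ee_rot: [0.675, -0.473, 0.465, 0.325]
contact_force: [0.7, 0.0, -0.0]
gripper_width: 85.5
```

Emit:
{"method": "move_arm", "body": {"steps": [[1,-3,9,4,0,0,0],[1,-8,22,9,0,0,0],[1,-15,40,17,0,0,0],[1,-22,60,26,0,0,0],[1,-29,80,40,0,0,0]]}}

```text
clock: 19.65
position: [439.7, 267.5, 64.4]
ee_rot: [0.675, -0.473, 0.464, 0.325]
contact_force: [0.2, 0.3, -0.5]
gripper_width: 85.4
```

Emit:
{"method": "move_arm", "body": {"steps": [[1,-4,10,20,0,0,0],[1,-8,20,45,0,0,0],[1,-12,25,75,0,0,0],[1,-12,25,105,0,0,0],[1,-12,25,120,0,0,0]]}}

```text
clock: 20.07
position: [428.3, 293.3, 187.4]
ee_rot: [0.675, -0.474, 0.464, 0.322]
contact_force: [0.6, -0.2, 0.4]
gripper_width: 85.4
```

```bash
python3 st.py
python3 - <<'E'
from h import *
P={n:optics.get_image(n) for n in("side","top","wrist")}
p=P["side"];cv2.imwrite("pics/s17.png",p["frame"])
cv2.imwrite("pics/w17.png",P["wrist"]["frame"])
for n in P:
    for o in("stopper","stopper_grip"):
        for r in nets.tip_of(o,P[n]): print(n,o,np.round(r["uv"]),round(r["conf"],2),np.round(atz(P[n],r["uv"],109 if o=="stopper" else 33)))
E
```

```text
20.0667 pos [428.3 293.3 187.4] F [ 0.6 -0.2  0.4] M [1.74 0.66 0.  ] w 85.4 roll -0.3 j [ 1.26  0.65 -0.35  0.62 -1.66 -1.24]
side stopper [387. 220.] 0.85 [ 361. -123.  109.]
side stopper [391. 251.] 0.76 [355.  -1. 109.]
side stopper [351. 320.] 0.59 [447. 224. 109.]
side stopper_grip [346. 344.] 0.94 [453. 230.  33.]
side stopper_grip [386. 205.] 0.63 [ 349. -290.   33.]
side stopper_grip [398. 229.] 0.58 [ 321. -180.   33.]
top stopper [243. 261.] 0.76 [454. 235. 109.]
top stopper [354. 316.] 0.73 [ 318. -110.  109.]
top stopper [400. 313.] 0.63 [ 337. -246.  109.]
top stopper_grip [355. 311.] 0.8 [ 340. -116.   33.]
top stopper_grip [246. 264.] 0.68 [460. 236.  33.]
top stopper_grip [398. 308.] 0.67 [ 360. -251.   33.]
wrist stopper [469. 203.] 0.94 [352.  62. 109.]
wrist stopper [463. 162.] 0.94 [363. -30. 109.]
wrist stopper [319. 290.] 0.56 [456. 229. 109.]
wrist stopper_grip [321. 350.] 0.79 [454. 230.  33.]
wrist stopper_grip [470. 124.] 0.78 [ 353. -367.   33.]
wrist stopper_grip [480. 157.] 0.65 [ 329. -217.   33.]
```

View pics/s17.png

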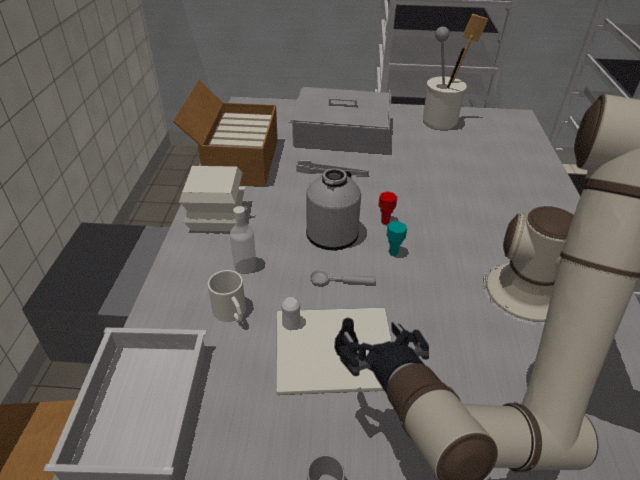

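View pics/w17.png

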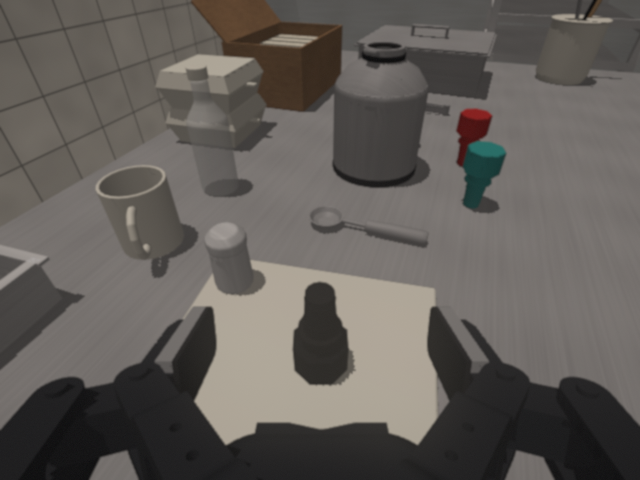

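The stopper stands plug-up on the board at about (455, 230): its tip is at pixel (319,290) and its grip at (321,350) in the wrist view. The jug is upright and the gripper is clear of everything, so I'm handing it in.

```bash
python3 -c "
from bench import workorder
print(workorder.job_done())"
```

```text
the job is handed in; nothing more can be done
None
```

The stopper is out of the jug and standing upside down on the cutting board, plug pointing up. I handed the job in at about 20 s; no verdict was reported.

- **Opening:** I gripped the black stopper from the side with the tool level. I rocked it about 7° each way, six leans in all, raising it 1.5–2 mm a lean. It came free with a pull of about 23 N.
- **Placing:** I rolled the stopper 180° and set it on the board leaning about 21°. I then opened the fingers slowly so it settled flat, and backed away.

**Last checks**
- **Stopper:** The side and wrist views put its grip at about (454, 230) mm and its small end at about (447–456, 224–229), so it is upright. That is near the board's centre of about (477, 225). The top view put it about 5 mm further off, which is within that camera's coarse resolution.
- **Jug and bystanders:** The jug is upright and looks unmoved. The shaker, spoon, mug and squeeze bottle look to be in their places in the side view. I did not re-measure any of the bystanders.
- **Gripper:** It is open and clear of everything, with contact force reading about zero.

**A disagreement with the given figures:** the open pads measured about 24 mm further behind the stated tool point than the figures given, in both the wrist and top views. I went by the measured position, and the grip closed centred on the stopper.

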